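# Load the bell press, close it up and make one stroke

### The job

Stand every copper bell upright in the press's loading tray, one to a nest, then push the tray fully home and swing the red clamp bar fully down across its front. Only then pull the sprung lever towards you through its full stroke and ease it slowly back to rest without letting it fly up. Leave the brass bell and everything else on the bench where it is.

Things in the scene. Friction and masses are not known exactly. Their poses are not given: they have to be found in the camera images.
- bell1: Loose turned copper bell, one of up to five alike (some may be absent), standing mouth down. Round: skirt 38 mm across from the underside to 9 mm up, domed to 28 mm, then a straight cylindrical knob 14 mm across from 28 to 42 mm up, by which to grip it. About 90 g. Origin at the centre of its underside; z is up along its axis.
- bell2: Loose turned copper bell, one of up to five alike (some may be absent), standing mouth down. Round: skirt 38 mm across from the underside to 9 mm up, domed to 28 mm, then a straight cylindrical knob 14 mm across from 28 to 42 mm up, by which to grip it. About 90 g. Origin at the centre of its underside; z is up along its axis.
- bell3: Loose turned copper bell, one of up to five alike (some may be absent), standing mouth down. Round: skirt 38 mm across from the underside to 9 mm up, domed to 28 mm, then a straight cylindrical knob 14 mm across from 28 to 42 mm up, by which to grip it. About 90 g. Origin at the centre of its underside; z is up along its axis.
- bell4: Loose turned copper bell, one of up to five alike (some may be absent), standing mouth down. Round: skirt 38 mm across from the underside to 9 mm up, domed to 28 mm, then a straight cylindrical knob 14 mm across from 28 to 42 mm up, by which to grip it. About 90 g. Origin at the centre of its underside; z is up along its axis.
- bell5: Loose turned copper bell, one of up to five alike (some may be absent), standing mouth down. Round: skirt 38 mm across from the underside to 9 mm up, domed to 28 mm, then a straight cylindrical knob 14 mm across from 28 to 42 mm up, by which to grip it. About 90 g. Origin at the centre of its underside; z is up along its axis.
- brass_bell: A bell of the same shape in yellow brass; not part of the job, leave it standing. Origin at the centre of its underside.
- press: Green hand press, fixed. Origin at table height below the middle of its head's front face; x points into the press (its front looks to -x, to the robot), y to its left. Base plate 320 x 350 mm, 12 mm thick, from 165 mm in front of the front face. Head 300 mm wide, 150 mm deep, 202 mm high; the bay for the tray is below z = 102 mm.
- tray (a joint): Wooden loading tray sliding along the press's x axis (m): 0 = home in the bay, 0.115 = fully out towards the robot. Friction 2.5 N. Five nests in a row along y, open on top, 46 (y) x 48 (x) mm, pitch 50 mm, walls 16 mm high above the nest floor. Nest centres lie 60 mm behind the outer face of the front board.
- tray_mid (a point): Point on the tray's inner floor at the middle of its row of five nests, that is the floor centre of the third nest (19 mm above the table), where a bell's underside should stand; axes as the press. The other nest centres lie at -100, -50, +50 and +100 mm along its y axis. Moves with the tray.
- tray_front (a point): Middle of the outer (robot-side) face of the tray's wooden front board, 39 mm above the table; the board is 254 mm wide and runs from 13 to 47 mm above the table. Push here along the press's +x. With the tray home it lies 45 mm in front of the head's front face. Moves with the tray.
- clamp (a joint): Red clamp bar at the right (-y) of the tray mouth, swinging about an axis along the press's x: about 0 = raised, leaning 0.25 rad outwards past upright; 1.82 rad = down, level across the tray's front board, its end stop. Friction holds it where it is left (about 2 N at the grip).
- clamp_grip (a point): Grip point of the clamp bar: middle of a red round handle, 16 mm across and 60 mm long, parallel to the press's x axis, sticking out towards the robot from the bar's end, 110 mm from the hinge. With the clamp down it is 45 mm above the table (33 mm above the base plate). Moves with the bar.
- clamp_hinge (a point): A point on the hinge axis of the clamp bar (65 mm in front of the press front, 45 mm above the table); the grip point circles it at 110 mm in the press's y-z plane, 36 mm nearer the robot.
- lever (a joint): Sprung press lever on the left (+y) cheek, turning about an axis along the press's y: 0 = upright at rest on its stop, 1.10 rad = end of its stroke, swung over towards the robot. The spring always pushes it back to 0: about 4 N at the handle at rest, 13 N at the end of the stroke.
- lever_grip (a point): Grip point of the lever: middle of a black round cross-handle, 18 mm across and 75 mm long, parallel to the press's y axis, at the lever's end, 150 mm from the hinge; 320 mm above the table at rest. Moves with the lever.
- lever_hinge (a point): A point on the lever's hinge axis, 170 mm above the table; the grip point circles it at 150 mm in the press's x-z plane, 42 mm further to +y.
- mug: White mug, 80 mm across, 90 mm high; bystander. Origin under its centre.
- hammer: Hammer lying flat; bystander. Origin under its middle, x along it towards the head.
- polish: Jar of polish, 60 mm across, 110 mm high; bystander. Origin under its centre.
- sanding_block: Cork sanding block 100 x 60 x 35 mm; bystander. Origin under its centre.
- brush: Hand brush lying flat; bystander. Origin under its middle.
- gong: Small copper gong lying flat, 124 mm across, 30 mm high at its boss; bystander. Origin under its centre.
There are look-alikes about, which are no part of the job. Leave any green look-alike of the bell5 alone. What is shaped like the bell1 but black is not meant.

How it is judged (in metres and radians):
On the way, in this order (a step that is already met when the one before it is completed fails the run):
1. every copper bell stands upright in a nest of the tray (z of bell1 in the frame of tray_mid between -0.006 and 0.006 m and x of bell1 in the frame of tray_mid between -0.02 and 0.02 m and y of bell1 in the frame of tray_mid between -0.12 and 0.12 m and angle between each of bell1, bell2, bell3, bell4, bell5's own z axis and vertical below 0.2 rad and z of bell2 in the frame of tray_mid between -0.006 and 0.006 m and x of bell2 in the frame of tray_mid between -0.02 and 0.02 m and y of bell2 in the frame of tray_mid between -0.12 and 0.12 m and z of bell3 in the frame of tray_mid between -0.006 and 0.006 m and x of bell3 in the frame of tray_mid between -0.02 and 0.02 m and y of bell3 in the frame of tray_mid between -0.12 and 0.12 m and z of bell4 in the frame of tray_mid between -0.006 and 0.006 m and x of bell4 in the frame of tray_mid between -0.02 and 0.02 m and y of bell4 in the frame of tray_mid between -0.12 and 0.12 m and z of bell5 in the frame of tray_mid between -0.006 and 0.006 m and x of bell5 in the frame of tray_mid between -0.02 and 0.02 m and y of bell5 in the frame of tray_mid between -0.12 and 0.12 m), for 0.2 s.
2. the loaded tray is pushed home (within 6 mm) (all of step 1 and value of joint tray below 0.006 m), for 0.2 s.
3. the clamp bar is down (past 1.70 rad) with the tray home (value of joint tray below 0.006 m and value of joint clamp above 1.7 rad), for 0.2 s.
4. the lever is pulled through its stroke (past 0.98 rad) with tray home and clamp down (all of step 3 and value of joint lever above 0.98 rad), for 0.1 s.
5. the lever is back at rest (below 0.08 rad) (value of joint lever below 0.08 rad), for 0.2 s.
At the end, for the whole second after the job is handed in: Every copper bell present stands upright (within 0.2 rad) on the floor of a nest, at rest; the tray is home within 6 mm, the clamp bar is down past 1.70 rad and the lever is back at rest below 0.08 rad (all of step 1 and all of step 3 and value of joint lever below 0.08 rad and linear speed of each of bell1, bell2, bell3, bell4, bell5 below 0.02 m/s); the robot touches nothing.
It fails at once if the lever flies back (faster than 2.5 rad/s, that is 0.38 m/s at its handle) (velocity of joint lever below -2.5 rad/s).
It fails at once if the lever is pulled past 0.4 rad before the tray is home and the clamp down (value of joint lever above 0.4 rad and (value of joint tray above 0.012 m or value of joint clamp below 1.55 rad)).
It fails at once if the brass bell or another bystander is shoved more than 50 mm or knocked over (distance of any of brass_bell, mug, hammer, polish, sanding_block, brush, gong from where it was at the start of the episode above 0.05 m or angle between any of brass_bell, mug, polish's own z axis and vertical above 0.5 rad).
Of bell1, bell2, bell3, bell4, bell5 only 3 to 5 are there at a start; the rules pass over those that are not, and their reading is None.
At some moment in a run one of bell1, bell2, bell3, bell4, bell5 may be knocked a few centimetres aside while the robot is not near it.
It also fails if it takes over 210 s, if anything falls off the work surface, if the arm or the gripper's body presses on something with over 40 N, if the wrist force passes 120 N, or if a joint passes its speed limit or range.

### The arm

A 6-joint arm with a two-finger parallel gripper is mounted at the origin on the work surface. World frame = base frame: x ahead of the robot, y to its left, z up, the work surface at z = 0. Lengths are in mm, angles in rad, forces in N, time in s.
With the tool pointing down it reaches from about 350 to 1000 mm from the base axis. Payload 7.1 kg.
Tool frame: the origin (TCP) lies at the very end of the fingers, on their centre line; the grasp point (between the pads) lies 19 mm behind it; z points along the fingers, y is the line along which they close (so a half turn about z gives the same grasp; the last joint's range is limited). The gripper opens to 85 mm and grips with 20 to 120 N. Pads are 22 mm wide; open, the fingers measure 114 mm over their backs; the gripper's body (76 mm by 85 mm) begins 54 mm behind the grasp point. The pads swing forward as they close: fully open they stand 13 mm farther back than shut.
Start: joints at [-0.019, 0.423, 1.63, -0, 1.089, -0.019], TCP at [624.984, 0.026, 210.219] pointing down, gripper open.
Joint ranges: [-3, 3], [-0.9, 2.11], [0.09, 2.58], [-1.31, 4.45], [0.11, 2.69], [-2.54, 2.54]. Speed limits (rad/s): [2.39, 2.39, 3.01, 3.14, 3.14, 3.14].

### API

Orientations are given as a unit quaternion [x, y, z, w].
In Python, from rig import readout, read_camera, ticket gives the robot as it stands. The module is installed in compiled form; this text tells all that it offers.
- The arm moves only by the tool jog_arm, never from a script. Its argument "series" is a list of rows, each an object with "xyz": the shift along the tool's x, y, z in mm, a list of three; "twist": the turn about the tool's z in rad; "claw": the opening, from -1 (shut) to 1 (fully open). A call has 1 to 5 rows; each row is the pose to reach, as a shift and turn from the pose commanded when the call began, along the tool's axes at that moment; what a row does not reach only later rows make up. A row lasts 1/12 s, in which the tool goes at most 41.7 mm and 7.16 degrees, less where a joint would pass 70% of its speed; a pose out of reach is approached as far as the arm can. A call with a gripper value outside its range is refused whole. The fingers move at their own pace and stop on an object; "force" is the grip in N (left out, the last holds). Time passes only in rows, so rows that repeat a pose let the fingers close. It gives the time, the measured TCP pose, the force, the opening and the grip force at its end, in the units of the state.
- readout.state(): the state, without advancing time (a new reading comes with each control period).
- read_camera(name): name is "scene" or "side" or "wrist"; returns a dict with "img" (480x640x3 uint8, red, green, blue), "fx", "fy", "cx", "cy" (pixels), "xyz" and "rotation" of the camera in the world. Camera axes: x right, y up, looking along -z (the intrinsics and any distortion apply to the point x, -y, -z); pixel columns grow to the right and rows downward; lengths in mm; the calibration is good to about 2 mm. A picture is of the moment at which its call begins. There is no depth.
- ticket.job_done(): hands the job in; it is judged then, once.
The state is a dict: "time": time; "q": joint angles; "qvel": joint speeds; "effort": joint torques, N m; "tool_pos": TCP position; "tool_rot": TCP orientation; "ft_force": force on the tool from outside, world axes, zero at the start; "moment": the same for the moment, N m; "gripper_width": finger opening in mm; "grip_force": force on a finger pad.
Only numpy, scipy, OpenCV 4.12 (cv2) and the standard library are available. Lean on these libraries where they do the work, as an engineer would, in place of code of your own. Each camera call takes 0.05 s, during which the arm holds its last target. There are 200 camera calls.

## Working session

There is one attempt and no reset: what is moved stays moved. The work goes in short steps, Python scripts to look and compute and a tool call to move; the robot and the scene stay as the last step left them, time stands still between calls to the robot, and variables do not carry over. Pictures are saved under pics/ and viewed, at most 14 in all, crops included, and the job is handed in when it is done.

Besides the shell and the picture viewer there is one more tool, called after "Request:" in YAML: its name, and indented under it one key for each argument. jog_arm: Moves the arm, as the interface text tells. Its arguments: {"type":"object","properties":{"series":{"type":"array","items":{"type":"object","properties":{"xyz":{"type":"array","items":{"type":"number"}},"twist":{"type":"number"},"claw":{"type":"number"}}}},"force":{"type":"number"}},"required":["series"]}

```bash
mkdir -p pics; cat > h.py <<'E'
import numpy as np, cv2
from rig import readout, read_camera, ticket
def snap(n,f=None):
    c=read_camera(n)
    if f: cv2.imwrite('pics/'+f,c['img'][:,:,::-1])
    return c
def rot(c):
    R=np.array(c['rotation'],float)
    if R.shape==(3,3): return R
    from scipy.spatial.transform import Rotation
    return Rotation.from_quat(R).as_matrix()
def plane(c,u,v,z):
    d=rot(c)@np.array([(u-c['cx'])/c['fx'],-(v-c['cy'])/c['fy'],-1]); p=np.array(c['xyz'],float)
    return p+d*(z-p[2])/d[2]
def proj(c,P):
    q=rot(c).T@(np.array(P,float)-np.array(c['xyz'])); return c['cx']+c['fx']*q[0]/-q[2], c['cy']-c['fy']*q[1]/-q[2]
E
python3 - <<'E'
from h import *
for n in ('scene','side','wrist'):
    c=snap(n,n+'0.png'); print(n,{k:np.round(v,3).tolist() for k,v in c.items() if k!='img'})
print(readout.state())
E
```

```text
scene {'fx': 476.276, 'fy': 476.276, 'cx': 317.893, 'cy': 236.015, 'xyz': [834.113, -1020.631, 1136.886], 'rotation': [0.406, 0.047, 0.107, 0.906]}
side {'fx': 576.407, 'fy': 576.407, 'cx': 324.353, 'cy': 235.618, 'xyz': [-161.69, 965.938, 920.042], 'rotation': [-0.165, 0.468, 0.825, -0.271]}
wrist {'fx': 386.81, 'fy': 386.81, 'cx': 324.339, 'cy': 238.398, 'xyz': [624.763, 84.624, 374.229], 'rotation': [-0.165, 0.001, 0.0, 0.986]}
{'time': 0.15, 'q': array([-1.90226644e-02,  4.23691249e-01,  1.63050296e+00,  3.45985189e-05,
        1.08862004e+00, -1.89795265e-02]), 'qvel': array([ 0.00011198, -0.00200763, -0.00272759, -0.00038693,  0.00178971,
       -0.00043538]), 'effort': array([-4.44887983e-04, -5.57771087e+01, -2.82016718e+01, -7.78417484e-05,
        4.77195630e-03,  2.40273175e-05]), 'tool_pos': array([6.24545588e+02, 3.00744701e-02, 2.09612599e+02]), 'tool_rot': array([ 7.07127579e-01,  7.07085718e-01, -4.12575922e-04, -4.50652723e-04]), 'ft_force': array([-0.42344485,  0.34256838, -0.14674876]), 'moment': array([ 0.01150205,  0.0167052 , -0.02815177]), 'grip_force': 0.0, 'gripper_width': 85.54157368966492}
```

View pics/scene0.png

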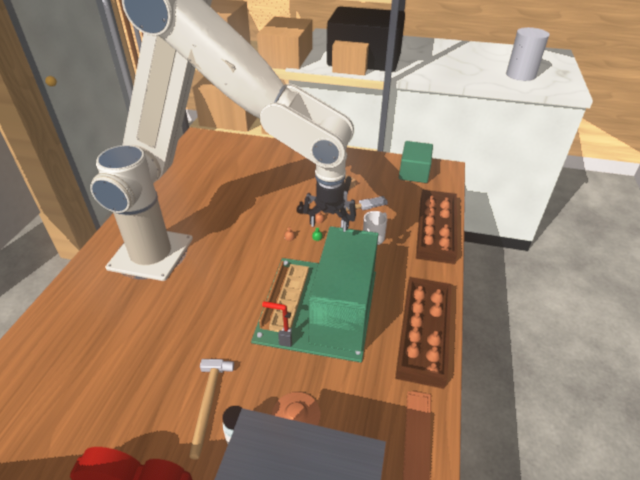

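View pics/side0.png

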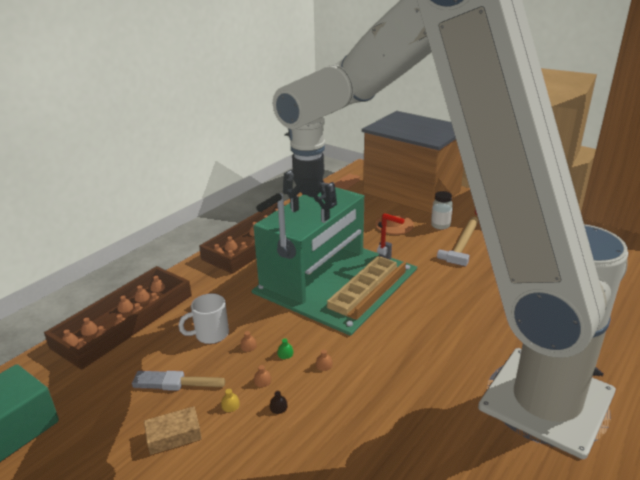

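Side view: three loose copper bells at (247,342), (261,376) and (323,361), with look-alikes in green (285,349), black (278,402) and brass (230,400). The crated ones at the back stand in boxes and aren't loose. I'll enlarge to confirm.

```bash
python3 - <<'E'
from h import *
c=snap('side'); im=c['img'][:,:,::-1]
crop=cv2.resize(im[300:440,130:400],None,fx=2.9,fy=2.9,interpolation=cv2.INTER_CUBIC)
crop2=cv2.resize(im[170:330,230:430],None,fx=3.7,fy=3.7,interpolation=cv2.INTER_CUBIC)
cv2.imwrite('pics/bells.png',crop);cv2.imwrite('pics/press.png',crop2)
for u,v in [(247,342),(261,376),(323,361),(285,349),(278,402),(230,400)]: print((u,v),plane(c,u,v,18).round())
hsv=cv2.cvtColor(c['img'],cv2.COLOR_RGB2HSV)
g=((hsv[:,:,0]>65)&(hsv[:,:,0]<90)&(hsv[:,:,1]>110)).astype(np.uint8)
# base plate corners: approx screw pixels
for n,u,v in [('FLscrew',349,323),('FRscrew',407,267),('BLscrew',262,289)]: print(n,plane(c,u,v,12).round())
E
```

```text
(247, 342) [624. 252.  18.]
(261, 376) [521. 316.  18.]
(323, 361) [440. 198.  18.]
(285, 349) [535. 218.  18.]
(278, 402) [442. 351.  18.]
(230, 400) [526. 405.  18.]
FLscrew [473.  48.  12.]
FRscrew [ 482. -251.   12.]
BLscrew [745.  67.  12.]
```

View pics/bells.png

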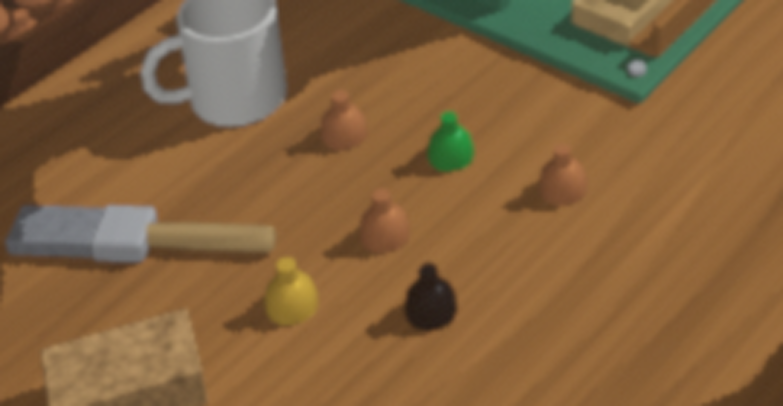

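View pics/press.png

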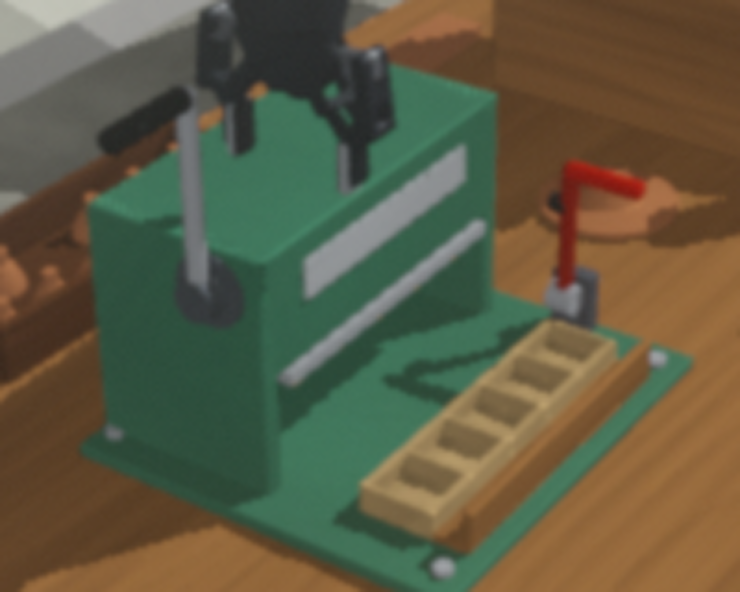

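Three loose copper bells are confirmed: crop (340,125), (383,222) and (562,180). The green, black and brass ones are rejected by colour. The tray is out and empty, the clamp is raised and the lever is upright. Next I'll raise the wrist camera over the press.

Request:
jog_arm:
  series:
    - {"xyz": [0,-25,-35],"twist": 0,"claw": 1}
    - {"xyz": [0,-50,-70],"twist": 0,"claw": 1}
    - {"xyz": [0,-85,-105],"twist": 0,"claw": 1}
    - {"xyz": [0,-125,-140],"twist": 0,"claw": 1}
    - {"xyz": [0,-125,-140],"twist": 0,"claw": 1}

```text
time: 0.62
tool_pos: [498.2, 0.1, 353.2]
tool_rot: [0.707, 0.707, 0.001, 0.001]
ft_force: [0.8, -0.4, 0.7]
gripper_width: 85.3
grip_force: 0.0
```

```bash
python3 - <<'E'
from h import *
s=readout.state(); print(s['time'],s['tool_pos'].round(1))
c=snap('wrist','w1.png'); np.savez('w1.npz',**c)
sc=snap('scene'); im=sc['img'][:,:,::-1]
a=cv2.resize(im[120:300,90:260],(380,400)); b=cv2.resize(im[160:260,270:400],(400,308))
o=np.zeros((400,790,3),np.uint8); o[:,:380]=a; o[:308,390:]=b; cv2.imwrite('pics/s1.png',o)
E
```

```text
0.6167 [4.982e+02 1.000e-01 3.532e+02]
```

View pics/w1.png

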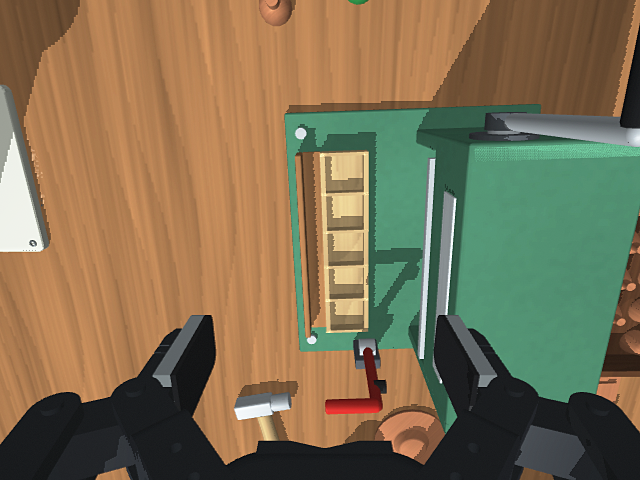

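View pics/s1.png

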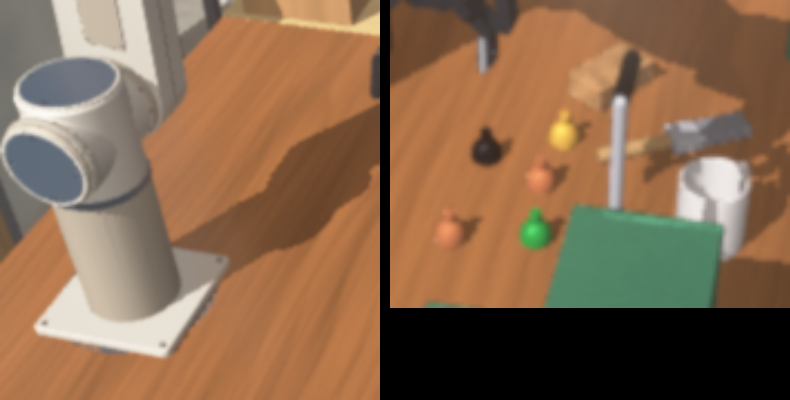

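```bash
python3 - <<'E'
from h import *
c=dict(np.load('w1.npz')); im=c['img']; h=cv2.cvtColor(im,cv2.COLOR_RGB2HSV)
for u,v in [(600,420),(362,188)]:
    s=read_camera('side'); p=plane(s,u,v,15); print(p.round(), proj(read_camera('scene'),p))
for u,v in [(300.5,133),(311.5,340)]: print('screw',plane(c,u,v,14).round(1))
for u,v in [(286,112),(300,351),(541,104)]: print('plate',plane(c,u,v,12).round(1))
for x in ((345,172),(345,195),(310,230)): print(h[x[1],x[0]])
m=((h[:,:,0]>14)&(h[:,:,0]<28)&(h[:,:,2]>150)).astype(np.uint8); m[:,:318]=0; m[:, 372:]=0;m[:148]=0;m[335:]=0
ct=max(cv2.findContours(m,0,1)[0],key=cv2.contourArea); b=cv2.boxPoints(cv2.minAreaRect(ct)); print(b.round(1).tolist())
for p in b: print('tray rim',plane(c,*p,35).round(1))
r=(((h[:,:,0]<6)|(h[:,:,0]>174))&(h[:,:,1]>200)&(h[:,:,2]>80)).astype(np.uint8)
ct=max(cv2.findContours(r,0,1)[0],key=cv2.contourArea).reshape(-1,2); print('red',ct.min(0),ct.max(0))
print('redhandle', plane(c,352,406,152).round(1))
E
```

```text
[-105.    8.   15.] (np.float64(122.7582369283603), np.float64(243.0757326335019))
[ 867. -599.   15.] (np.float64(375.3502017588132), np.float64(494.70049073778137))
screw [469.   51.8  14. ]
screw [ 479.7 -251.3   14. ]
plate [451.3  76.9  12. ]
plate [ 461.7 -272.3   12. ]
plate [767.   86.4  12. ]
[ 20  97 228]
[ 20  95 227]
[ 14 136 122]
[[318.79998779296875, 152.39999389648438], [368.0, 150.89999389648438], [373.70001220703125, 331.0], [324.5, 332.5]]
tray rim [492.2  30.1  35. ]
tray rim [552.4  32.   35. ]
tray rim [ 570.1 -222.3   35. ]
tray rim [ 499.3 -224.8   35. ]
red [326 398] [378 413]
redhandle [ 531.3 -249.6  152. ]
```

Request:
jog_arm:
  series:
    - {"xyz": [40,5,0],"twist": 0,"claw": 1}
    - {"xyz": [80,10,0],"twist": 0,"claw": 1}
    - {"xyz": [120,15,0],"twist": 0,"claw": 1}
    - {"xyz": [160,20,0],"twist": 0,"claw": 1}
    - {"xyz": [200,20,0],"twist": 0,"claw": 1}

```text
time: 1.33
tool_pos: [520.7, 202.0, 348.2]
tool_rot: [0.707, 0.707, -0.001, -0.0]
ft_force: [0.6, -1.0, -0.6]
gripper_width: 85.6
grip_force: 0.0
```

Request:
jog_arm:
  series:
    - {"xyz": [20,0,0],"twist": 0,"claw": 0}
    - {"xyz": [40,0,0],"twist": 0,"claw": 0}
    - {"xyz": [40,0,0],"twist": 0,"claw": 0}
    - {"xyz": [40,0,0],"twist": 0,"claw": 0}

```text
time: 1.67
tool_pos: [519.9, 240.8, 348.1]
tool_rot: [0.706, 0.708, -0.002, -0.0]
ft_force: [-0.5, 0.1, 0.5]
gripper_width: 42.9
grip_force: 0.0
```

```bash
python3 - <<'E'
from h import *
print(readout.state()['tool_pos'].round(1))
c=snap('wrist','w2.png'); np.savez('w2.npz',**c)
E
```

```text
[519.9 240.8 348.1]
```

View pics/w2.png

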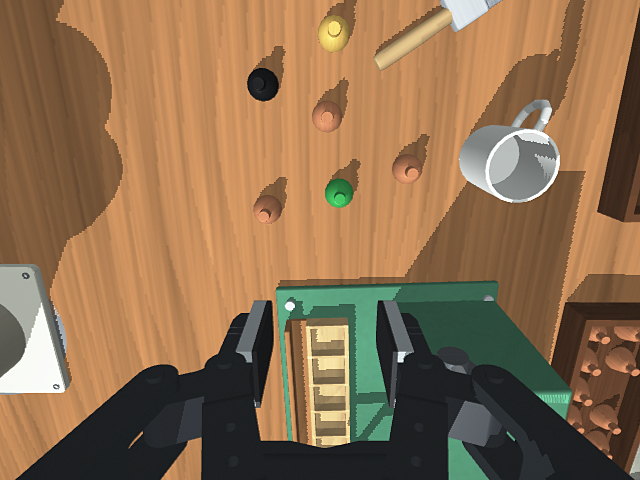

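```bash
python3 - <<'E'
from h import *
c=dict(np.load('w2.npz')); im=c['img']; h=cv2.cvtColor(im,cv2.COLOR_RGB2HSV)
print([h[y,x].tolist() for x,y in ((322,118),(262,212),(404,172),(330,150),(200,150))])
m=((h[:,:,0]<11)&(h[:,:,1]>115)&(h[:,:,2]>95)).astype(np.uint8)
m=cv2.morphologyEx(m,cv2.MORPH_OPEN,np.ones((3,3)))
n,l,st,ce=cv2.connectedComponentsWithStats(m)
for i in range(1,n):
    if 150<st[i,4]<1500 and st[i,0]<560: print(st[i],ce[i].round(1),plane(c,*ce[i],15).round(1))
for u,v in [(326,116),(267,210),(407,169)]:
    print(plane(c,u,v,15).round(1))
    cr=h[v-22:v+22,u-24:u+24]
c=dict(np.load('w1.npz')); im=c['img']; h=cv2.cvtColor(im,cv2.COLOR_RGB2HSV)
for v in (172,248,315):
    print(v,[(u,*h[v,u].tolist()) for u in list(range(294,332,2))+list(range(354,376,2))])
E
```

```text
[[12, 131, 234], [12, 131, 244], [11, 135, 215], [13, 136, 204], [14, 137, 208]]
[520.7 312.6  15. ]
[442.8 193.3  15. ]
[624.7 248.1  15. ]
172 [(294, 77, 123, 153), (296, 12, 150, 206), (298, 14, 136, 186), (300, 14, 136, 182), (302, 15, 123, 54), (304, 14, 135, 132), (306, 14, 136, 122), (308, 15, 136, 118), (310, 13, 138, 116), (312, 14, 136, 111), (314, 14, 137, 190), (316, 14, 135, 179), (318, 14, 139, 176), (320, 16, 111, 215), (322, 21, 92, 234), (324, 20, 95, 235), (326, 19, 98, 143), (328, 18, 98, 148), (330, 18, 100, 143), (354, 20, 96, 226), (356, 18, 101, 217), (358, 19, 102, 211), (360, 19, 100, 216), (362, 18, 100, 176), (364, 20, 94, 245), (366, 20, 94, 235), (368, 22, 89, 194), (370, 77, 119, 92), (372, 75, 110, 95), (374, 75, 108, 92)]
248 [(294, 76, 119, 159), (296, 76, 113, 160), (298, 76, 120, 161), (300, 16, 119, 157), (302, 14, 139, 202), (304, 13, 138, 194), (306, 14, 127, 54), (308, 14, 136, 133), (310, 14, 137, 127), (312, 15, 134, 122), (314, 14, 136, 116), (316, 14, 137, 121), (318, 13, 138, 187), (320, 14, 136, 182), (322, 14, 136, 190), (324, 20, 94, 226
[... 207 characters left out ...]
368, 37, 66, 136), (370, 77, 119, 92), (372, 75, 113, 95), (374, 76, 112, 100)]
315 [(294, 14, 137, 194), (296, 13, 142, 187), (298, 77, 128, 155), (300, 76, 113, 156), (302, 77, 120, 159), (304, 16, 122, 165), (306, 14, 137, 199), (308, 13, 137, 184), (310, 15, 131, 64), (312, 15, 134, 133), (314, 14, 134, 129), (316, 14, 136, 139), (318, 13, 137, 207), (320, 14, 137, 195), (322, 14, 137, 196), (324, 14, 142, 198), (326, 21, 92, 230), (328, 20, 97, 229), (330, 19, 99, 160), (354, 18, 98, 130), (356, 19, 97, 129), (358, 19, 97, 123), (360, 19, 97, 118), (362, 19, 98, 114), (364, 18, 101, 217), (366, 19, 99, 230), (368, 36, 66, 136), (370, 77, 115, 91), (372, 76, 111, 92), (374, 76, 111, 92)]
```

```bash
python3 - <<'E'
from h import *
c=dict(np.load('w1.npz'))
for u,v,z in [(300.5,248,47),(323.3,248,35),(367.8,248,35),(321,172,35),(368.5,172,35),(325.5,315,35),(367.5,315,35),(345,152,35),(348,331.5,35)]: print((u,v,z),plane(c,u,v,z).round(1))
from numpy import array as A
ex=A([.99955,.030]);ey=A([-.030,.99955]);o=A([456.5,-97.7])+165*ex
for n,p in dict(mid=(-100,0),front=(-160,0),n1=(-100,100),n2=(-100,50),hinge=(-65,0),clampx=(-101,0)).items(): print(n,(o+p[0]*ex+p[1]*ey).round(1))
E
```

```text
(300.5, 248, 47) [468.  -90.5  47. ]
(323.3, 248, 35) [497.6 -94.9  35. ]
(367.8, 248, 35) [556.9 -95.   35. ]
(321, 172, 35) [494.8   6.1  35. ]
(368.5, 172, 35) [554.    6.1  35. ]
(325.5, 315, 35) [ 500.7 -196.2   35. ]
(367.5, 315, 35) [ 560.2 -196.2   35. ]
(345, 152, 35) [524.3  30.6  35. ]
(348, 331.5, 35) [ 533.1 -223.2   35. ]
mid [521.5 -95.8]
front [461.5 -97.6]
n1 [518.5   4.2]
n2 [520.  -45.8]
hinge [556.5 -94.7]
clampx [520.5 -95.8]
```

Request:
jog_arm:
  series:
    - {"xyz": [-10,-18,30],"twist": 0,"claw": 0}
    - {"xyz": [-20,-36,60],"twist": 0,"claw": 0}
    - {"xyz": [-30,-52,90],"twist": 0,"claw": 0}
    - {"xyz": [-40,-68,120],"twist": 0,"claw": 0}
    - {"xyz": [-46,-78,150],"twist": 0,"claw": 0}

```text
time: 2.13
tool_pos: [440.3, 191.7, 198.7]
tool_rot: [0.708, 0.707, -0.001, -0.0]
ft_force: [-0.3, 0.0, -0.7]
gripper_width: 42.7
grip_force: 0.0
```

Request:
jog_arm:
  series:
    - {"xyz": [0,0,35],"twist": 0,"claw": 0}
    - {"xyz": [0,0,65],"twist": 0,"claw": 0}
    - {"xyz": [0,0,90],"twist": 0,"claw": 0}
    - {"xyz": [0,0,110],"twist": 0,"claw": 0}
    - {"xyz": [0,0,110],"twist": 0,"claw": 0}

```text
time: 2.55
tool_pos: [439.4, 191.7, 86.7]
tool_rot: [0.708, 0.707, -0.003, -0.001]
ft_force: [-0.4, -0.7, 0.5]
gripper_width: 42.5
grip_force: 0.0
```

```bash
python3 - <<'E'
from h import *
s=readout.state();print(s['tool_pos'].round(1),s['tool_rot'].round(4))
a=snap('side')['img'][:,:,::-1]; w=snap('wrist')['img'][:,:,::-1]
o=np.zeros((400,800,3),np.uint8); o[:300,:400]=cv2.resize(a[280:430,220:420],(400,300)); o[:,400:]=cv2.resize(w[200:480,180:460],(400,400)); cv2.imwrite('pics/g1.png',o)
E
```

```text
[439.4 191.7  86.7] [ 0.7077  0.7065 -0.0034 -0.0013]
```

View pics/g1.png

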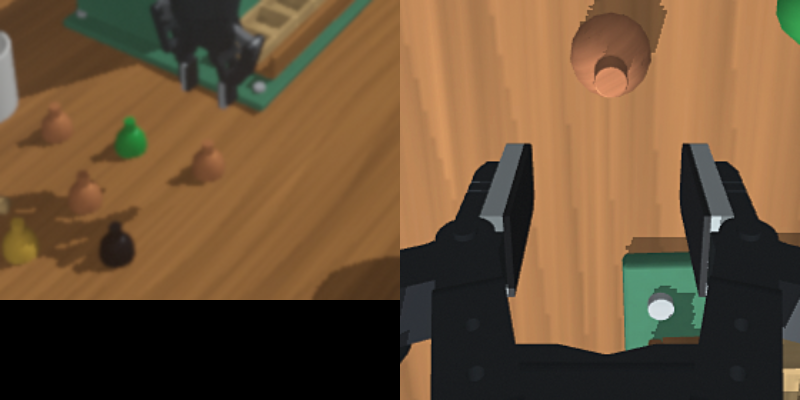

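Wrist view: the bell's knob top is at crop (610,80), which is pixel (327,256). I'll cast it onto z=42.

```bash
python3 - <<'E'
from h import *
c=read_camera('wrist'); print(plane(c,327,256,42).round(1),plane(c,327,240,15).round(1), c['xyz'])
E
```

```text
[443.3 193.5  42. ] [443.4 194.   15. ] [442.2673439  277.73071816 254.54535736]
```

Request:
jog_arm:
  series:
    - {"xyz": [2,4,25],"twist": 0,"claw": 0}
    - {"xyz": [2,4,45],"twist": 0,"claw": 0}
    - {"xyz": [2,4,56],"twist": 0,"claw": 0}
    - {"xyz": [2,4,56],"twist": 0,"claw": 0}
    - {"xyz": [2,4,56],"twist": 0,"claw": -0.8}
  force: 40

```text
time: 3.12
tool_pos: [446.3, 196.0, 34.9]
tool_rot: [0.707, 0.707, 0.0, 0.0]
ft_force: [0.7, -0.0, 0.9]
gripper_width: 31.7
grip_force: 0.0
```

Request:
jog_arm:
  series:
    - {"xyz": [0,0,0],"twist": 0,"claw": -0.9}
    - {"xyz": [0,0,0],"twist": 0,"claw": -0.9}
    - {"xyz": [0,0,0],"twist": 0,"claw": -0.9}
    - {"xyz": [0,0,0],"twist": 0,"claw": -0.9}

```text
time: 3.45
tool_pos: [446.4, 196.2, 35.0]
tool_rot: [0.707, 0.707, 0.001, 0.0]
ft_force: [-0.2, 0.1, -0.8]
gripper_width: 4.3
grip_force: 0.0
```

```bash
python3 - <<'E'
from h import *
s=readout.state();print(s['tool_pos'].round(1),s['gripper_width'],s['grip_force'])
a=snap('side')['img'][:,:,::-1]; w=snap('wrist')['img'][:,:,::-1]
o=np.zeros((400,800,3),np.uint8); o[:300,:400]=cv2.resize(a[280:430,220:420],(400,300)); o[:,400:]=cv2.resize(w[200:480,180:460],(400,400)); cv2.imwrite('pics/g2.png',o)
E
```

```text
[446.4 196.2  35. ] 4.2697340785709175 0.0
```

View pics/g2.png

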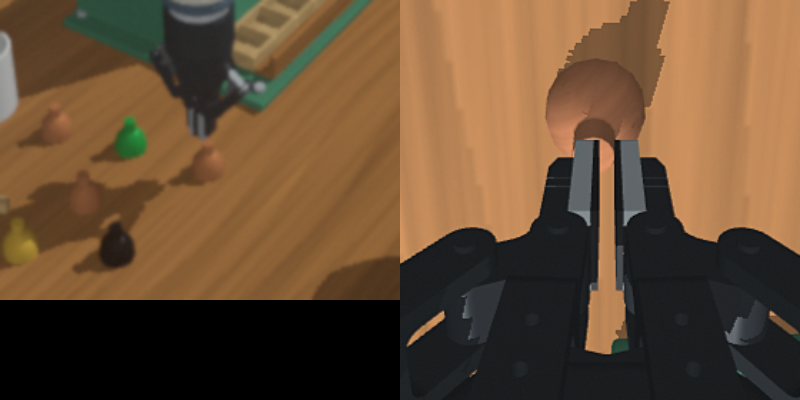

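```bash
python3 - <<'E'
from h import *
s=readout.state(); t=s['tool_pos']
c=read_camera('side'); w=read_camera('wrist')
for z in (0,35,42,50,60): print(z,'side',np.round(proj(c,[t[0],t[1],z]),1),'wrist',np.round(proj(w,[t[0],t[1],z]),1))
print('knob side',np.round(proj(c,[443.5,194,42]),1),'base',np.round(proj(c,[443.5,194,0]),1))
E
```

```text
0 side [321.5 365.2] wrist [324.4 265.7]
35 side [321.2 353.6] wrist [324.5 294.7]
42 side [321.1 351.2] wrist [324.5 301.8]
50 side [321.  348.5] wrist [324.5 310.6]
60 side [320.9 345. ] wrist [324.5 322.8]
knob side [322.6 351.1] base [323.  365.2]
```

Shut, the pads ended just above the knob: tips are at side pixel (320,348), about z=50. I'll open, go 16 mm lower and close again.

Request:
jog_arm:
  series:
    - {"xyz": [0,0,0],"twist": 0,"claw": 0}
    - {"xyz": [0,0,0],"twist": 0,"claw": 0}
    - {"xyz": [0,0,0],"twist": 0,"claw": 0}
    - {"xyz": [-2,-3,8],"twist": 0,"claw": 0}
    - {"xyz": [-2,-3,16],"twist": 0,"claw": 0}

```text
time: 4.07
tool_pos: [442.5, 193.8, 17.8]
tool_rot: [0.707, 0.707, 0.0, 0.0]
ft_force: [-1.3, -0.1, 0.3]
gripper_width: 43.0
grip_force: 0.0
```

Request:
jog_arm:
  series:
    - {"xyz": [0,0,0],"twist": 0,"claw": -0.9}
    - {"xyz": [0,0,0],"twist": 0,"claw": -0.9}
    - {"xyz": [0,0,0],"twist": 0,"claw": -0.9}
    - {"xyz": [0,0,0],"twist": 0,"claw": -0.9}
    - {"xyz": [0,0,0],"twist": 0,"claw": -0.9}

```text
time: 4.48
tool_pos: [443.2, 194.1, 18.3]
tool_rot: [0.707, 0.707, 0.0, 0.0]
ft_force: [-0.2, -0.0, -1.2]
gripper_width: 10.1
grip_force: 39.0
```

Request:
jog_arm:
  series:
    - {"xyz": [0,0,-20],"twist": 0,"claw": -0.9}
    - {"xyz": [0,0,-45],"twist": 0,"claw": -0.9}
    - {"xyz": [0,0,-70],"twist": 0,"claw": -0.9}
    - {"xyz": [-20,10,-90],"twist": 0,"claw": -0.9}
    - {"xyz": [-45,20,-100],"twist": 0,"claw": -0.9}

```text
time: 4.9
tool_pos: [464.5, 150.0, 121.0]
tool_rot: [0.706, 0.708, 0.002, 0.001]
ft_force: [1.4, -0.7, -1.4]
gripper_width: 10.2
grip_force: 39.1
```

Request:
jog_arm:
  series:
    - {"xyz": [-30,13,0],"twist": 0,"claw": -0.9}
    - {"xyz": [-65,27,0],"twist": 0,"claw": -0.9}
    - {"xyz": [-100,42,0],"twist": 0,"claw": -0.9}
    - {"xyz": [-130,55,0],"twist": 0,"claw": -0.9}
    - {"xyz": [-145,61,0],"twist": 0,"claw": -0.9}

```text
time: 5.32
tool_pos: [525.7, 0.9, 118.7]
tool_rot: [0.708, 0.706, 0.001, 0.001]
ft_force: [-0.3, -0.7, -0.8]
gripper_width: 9.7
grip_force: 39.1
```

Request:
jog_arm:
  series:
    - {"xyz": [0,0,0],"twist": 0,"claw": -0.9}
    - {"xyz": [0,0,0],"twist": 0,"claw": -0.9}

```text
time: 5.48
tool_pos: [524.0, 3.3, 118.2]
tool_rot: [0.708, 0.706, 0.0, -0.0]
ft_force: [-0.8, 1.1, -0.7]
gripper_width: 10.6
grip_force: 39.1
```

```bash
python3 - <<'E'
from h import *
s=readout.state();t=s['tool_pos'];print(t.round(1),s['gripper_width'],s['grip_force'])
w=snap('wrist'); np.savez('w3.npz',**w); w=w['img'][:,:,::-1]
cv2.imwrite('pics/g3.png',w[100:480])
E
```

```text
[524.    3.3 118.2] 10.6483609452091 39.13108677836135
```

View pics/g3.png

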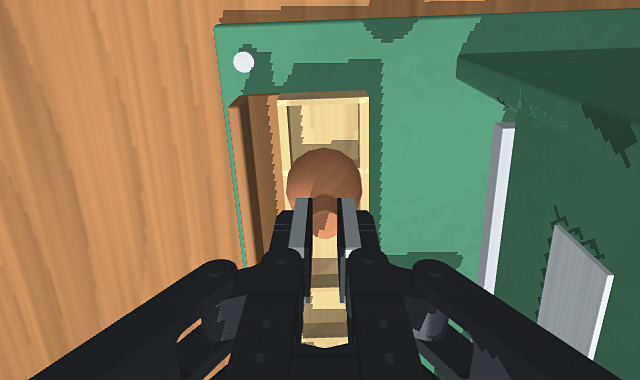

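The bell is held. The first nest's rim in the crop spans u 277–369 with its outer edge at row ≈94. I'll check the nest centre from it.

```bash
python3 - <<'E'
from h import *
w=dict(np.load('w3.npz'))
for u,v in [(277,197),(369,194),(278,270),(369,268)]: print(plane(w,u,v,35).round(1))
E
```

```text
[493.1  31.4  35. ]
[553.1  33.3  35. ]
[491.6 -20.5  35. ]
[555.  -19.1  35. ]
```

Request:
jog_arm:
  series:
    - {"xyz": [1,0,30],"twist": 0,"claw": -0.9}
    - {"xyz": [1,0,50],"twist": 0,"claw": -0.9}
    - {"xyz": [1,0,65],"twist": 0,"claw": -0.9}
    - {"xyz": [1,0,75],"twist": 0,"claw": -0.9}
    - {"xyz": [1,0,79],"twist": 0,"claw": -0.9}

```text
time: 5.95
tool_pos: [522.6, 6.1, 37.9]
tool_rot: [0.707, 0.708, -0.001, -0.001]
ft_force: [0.4, -0.3, -1.2]
gripper_width: 10.2
grip_force: 39.1
```

Request:
jog_arm:
  series:
    - {"xyz": [0,0,1],"twist": 0,"claw": -0.9}
    - {"xyz": [0,0,1],"twist": 0,"claw": -0.9}

```text
time: 6.12
tool_pos: [524.1, 5.6, 38.5]
tool_rot: [0.707, 0.707, 0.0, 0.0]
ft_force: [0.4, -0.2, -0.3]
gripper_width: 10.1
grip_force: 39.1
```

Request:
jog_arm:
  series:
    - {"xyz": [0,0,0],"twist": 0,"claw": -0.2}
    - {"xyz": [0,0,0],"twist": 0,"claw": 0}
    - {"xyz": [0,0,0],"twist": 0,"claw": 0}
    - {"xyz": [0,0,-25],"twist": 0,"claw": 0}
    - {"xyz": [0,0,-60],"twist": 0,"claw": 0}

```text
time: 6.53
tool_pos: [521.7, 5.0, 96.9]
tool_rot: [0.707, 0.707, -0.002, -0.002]
ft_force: [0.9, 0.3, 0.8]
gripper_width: 42.6
grip_force: 0.0
```

Request:
jog_arm:
  series:
    - {"xyz": [30,-3,-25],"twist": 0,"claw": 0}
    - {"xyz": [65,-3,-25],"twist": 0,"claw": 0}
    - {"xyz": [100,0,-25],"twist": 0,"claw": 0}
    - {"xyz": [135,10,-25],"twist": 0,"claw": 0}
    - {"xyz": [170,20,-25],"twist": 0,"claw": 0}

```text
time: 6.95
tool_pos: [544.1, 176.6, 124.3]
tool_rot: [0.707, 0.707, 0.001, 0.0]
ft_force: [0.9, -0.6, 0.5]
gripper_width: 42.7
grip_force: 0.0
```

Request:
jog_arm:
  series:
    - {"xyz": [25,25,0],"twist": 0,"claw": 0}
    - {"xyz": [45,50,0],"twist": 0,"claw": 0}
    - {"xyz": [62,70,0],"twist": 0,"claw": 0}
    - {"xyz": [72,80,0],"twist": 0,"claw": 0}
    - {"xyz": [72,80,0],"twist": 0,"claw": 0}

```text
time: 7.37
tool_pos: [626.4, 249.3, 123.8]
tool_rot: [0.707, 0.708, 0.002, 0.001]
ft_force: [-0.2, -0.7, 0.2]
gripper_width: 42.7
grip_force: 0.0
```

```bash
cat > knob.py <<'E'
from h import *
s=readout.state();t=s['tool_pos'];print(t.round(1),s['tool_rot'].round(4),s['gripper_width'])
w=snap('wrist'); np.savez('wk.npz',**w)
h=cv2.cvtColor(w['img'],cv2.COLOR_RGB2HSV).astype(int)
a=cv2.cvtColor(w['img'],cv2.COLOR_RGB2LAB)
# copper: redder than wood
m=((h[:,:,0]<=12)&(h[:,:,1]>118)&(h[:,:,2]>70)&(a[:,:,1]>150)).astype(np.uint8)
m=cv2.morphologyEx(m,cv2.MORPH_OPEN,np.ones((5,5)))
n,l,st,ce=cv2.connectedComponentsWithStats(m)
for i in range(1,n):
    if st[i,4]>250: print(st[i],ce[i].round(),plane(w,*ce[i],18).round(1))
E
python3 - <<'E'
from knob import *
im=w['img'][:,:,::-1]; cv2.imwrite('pics/g4.png',im[60:480])
s=snap('side')['img'];np.save('side_l.npy',s)
E
```

```text
[626.4 249.3 123.8] [7.067e-01 7.075e-01 1.500e-03 6.000e-04] 42.69155109083777
[146 132  19  21 295] [155. 143.] [511.4 310.   18. ]
```

View pics/g4.png

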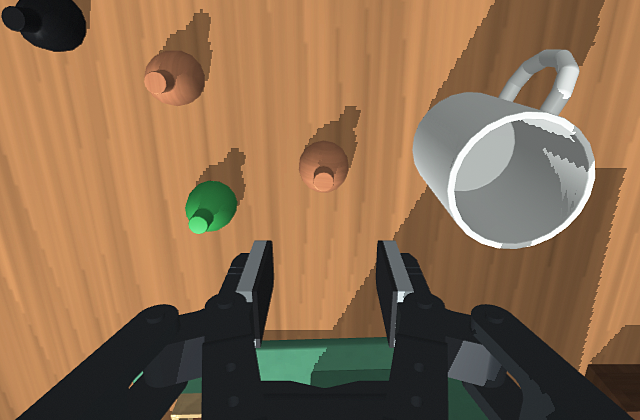

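The knob tops are at full-image (323,241) for the target and (154,143) for the other copper bell.

```bash
python3 - <<'E'
from h import *
w=dict(np.load('wk.npz'))
print(plane(w,323,241,42).round(1),plane(w,154,143,42).round(1),plane(w,324,226,15).round(1),plane(w,174,137,15).round(1))
E
```

```text
[625.7 247.4  42. ] [520.8 311.8  42. ] [626.4 249.7  15. ] [523.5 313.4  15. ]
```

Request:
jog_arm:
  series:
    - {"xyz": [-1,0,35],"twist": 0,"claw": 0}
    - {"xyz": [-1,0,65],"twist": 0,"claw": 0}
    - {"xyz": [-1,0,90],"twist": 0,"claw": 0}
    - {"xyz": [-1,0,105],"twist": 0,"claw": 0}
    - {"xyz": [-1,0,105],"twist": 0,"claw": 0}

```text
time: 7.88
tool_pos: [620.8, 244.2, 14.9]
tool_rot: [0.707, 0.707, -0.003, -0.001]
ft_force: [0.3, -0.0, -0.7]
gripper_width: 42.9
grip_force: 0.0
```

Request:
jog_arm:
  series:
    - {"xyz": [0,0,0],"twist": 0,"claw": -0.9}
    - {"xyz": [0,0,0],"twist": 0,"claw": -0.9}
    - {"xyz": [0,0,0],"twist": 0,"claw": -0.9}
    - {"xyz": [0,0,0],"twist": 0,"claw": -0.9}
    - {"xyz": [0,0,0],"twist": 0,"claw": -0.9}

```text
time: 8.3
tool_pos: [627.3, 247.1, 21.9]
tool_rot: [0.707, 0.707, 0.003, 0.002]
ft_force: [-0.6, -0.5, -0.9]
gripper_width: 4.4
grip_force: 0.0
```

```bash
python3 - <<'E'
from h import *
s=readout.state();print(s['tool_pos'].round(1),s['gripper_width'],s['grip_force'])
c=snap('side');w=snap('wrist');np.savez('w5.npz',**w)
t=s['tool_pos'];print(proj(c,t),proj(c,[625.8,248,42]),proj(w,t))
a=c['img'][:,:,::-1]
o=np.zeros((480,800,3),np.uint8); o[:300,:400]=cv2.resize(a[280:430,200:400],(400,300)); o[:,400:]=cv2.resize(w['img'][60:480,130:480,::-1],(400,480)); cv2.imwrite('pics/g5.png',o)
E
```

```text
[627.3 247.1  21.9] 4.403448430197389 0.0
(np.float64(247.15992832079996), np.float64(339.01914413356405)) (np.float64(246.64882210256712), np.float64(332.87427247605297)) (np.float64(326.8646731689927), np.float64(294.45290906048064))
```

View pics/g5.png

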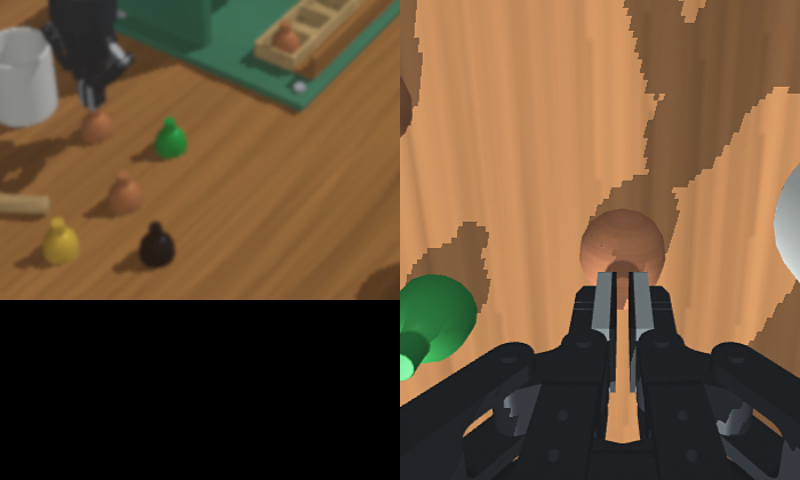

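The pads shut just over the knob again. Their ends sit about 20 mm behind the TCP, so I need TCP z ≈ 12. Bell 1 stands in its nest.

Request:
jog_arm:
  series:
    - {"xyz": [0,0,0],"twist": 0,"claw": 0}
    - {"xyz": [0,0,0],"twist": 0,"claw": 0}
    - {"xyz": [0,0,0],"twist": 0,"claw": 0}
    - {"xyz": [0,-1,5],"twist": 0,"claw": 0}
    - {"xyz": [0,-1,10],"twist": 0,"claw": 0}

```text
time: 8.82
tool_pos: [622.6, 246.0, 7.8]
tool_rot: [0.707, 0.707, -0.0, -0.0]
ft_force: [0.0, -0.5, -0.5]
gripper_width: 42.4
grip_force: 0.0
```

Request:
jog_arm:
  series:
    - {"xyz": [0,0,0],"twist": 0,"claw": 0}
    - {"xyz": [0,0,0],"twist": 0,"claw": -0.9}
    - {"xyz": [0,0,0],"twist": 0,"claw": -0.9}
    - {"xyz": [0,0,0],"twist": 0,"claw": -0.9}
    - {"xyz": [0,0,0],"twist": 0,"claw": -0.9}

```text
time: 9.23
tool_pos: [623.0, 246.0, 8.2]
tool_rot: [0.707, 0.707, -0.0, -0.0]
ft_force: [0.8, 0.1, -1.5]
gripper_width: 12.1
grip_force: 39.0
```

Request:
jog_arm:
  series:
    - {"xyz": [0,0,0],"twist": 0,"claw": -0.9}
    - {"xyz": [0,0,0],"twist": 0,"claw": -0.9}

```text
time: 9.4
tool_pos: [622.9, 246.0, 8.2]
tool_rot: [0.707, 0.707, -0.0, -0.0]
ft_force: [0.3, 0.1, -0.1]
gripper_width: 12.2
grip_force: 39.0
```

Request:
jog_arm:
  series:
    - {"xyz": [0,0,-20],"twist": 0,"claw": -0.9}
    - {"xyz": [0,0,-50],"twist": 0,"claw": -0.9}
    - {"xyz": [0,0,-80],"twist": 0,"claw": -0.9}
    - {"xyz": [-10,-15,-100],"twist": 0,"claw": -0.9}
    - {"xyz": [-25,-40,-110],"twist": 0,"claw": -0.9}

```text
time: 9.82
tool_pos: [586.5, 222.5, 121.8]
tool_rot: [0.707, 0.707, 0.004, 0.002]
ft_force: [0.2, -1.2, -1.3]
gripper_width: 12.1
grip_force: 39.3
```

Request:
jog_arm:
  series:
    - {"xyz": [-25,-22,0],"twist": 0,"claw": -0.9}
    - {"xyz": [-50,-44,0],"twist": 0,"claw": -0.9}
    - {"xyz": [-85,-57,0],"twist": 0,"claw": -0.9}
    - {"xyz": [-122,-57,0],"twist": 0,"claw": -0.9}
    - {"xyz": [-160,-57,0],"twist": 0,"claw": -0.9}

```text
time: 10.23
tool_pos: [524.8, 60.1, 118.6]
tool_rot: [0.707, 0.708, 0.0, -0.0]
ft_force: [1.4, 0.9, -0.3]
gripper_width: 12.0
grip_force: 39.3
```

Request:
jog_arm:
  series:
    - {"xyz": [-38,0,0],"twist": 0,"claw": -0.9}
    - {"xyz": [-72,0,0],"twist": 0,"claw": -0.9}
    - {"xyz": [-98,0,0],"twist": 0,"claw": -0.9}
    - {"xyz": [-106,0,0],"twist": 0,"claw": -0.9}
    - {"xyz": [-106,0,0],"twist": 0,"claw": -0.9}

```text
time: 10.65
tool_pos: [526.0, -46.7, 118.4]
tool_rot: [0.708, 0.706, 0.0, 0.0]
ft_force: [-0.9, -0.1, -0.6]
gripper_width: 12.5
grip_force: 39.3
```

Request:
jog_arm:
  series:
    - {"xyz": [0,0,0],"twist": 0,"claw": -0.9}

```text
time: 10.73
tool_pos: [525.9, -44.7, 118.3]
tool_rot: [0.708, 0.707, 0.0, -0.0]
ft_force: [0.1, 0.1, -0.7]
gripper_width: 12.3
grip_force: 39.3
```

Request:
jog_arm:
  series:
    - {"xyz": [-2,0,30],"twist": 0,"claw": -0.9}
    - {"xyz": [-2,0,55],"twist": 0,"claw": -0.9}
    - {"xyz": [-2,0,72],"twist": 0,"claw": -0.9}
    - {"xyz": [-2,0,83],"twist": 0,"claw": -0.9}
    - {"xyz": [-2,0,89],"twist": 0,"claw": -0.9}

```text
time: 11.15
tool_pos: [525.2, -45.5, 27.8]
tool_rot: [0.706, 0.708, -0.001, -0.001]
ft_force: [-0.8, 0.1, -1.1]
gripper_width: 11.8
grip_force: 39.3
```

Request:
jog_arm:
  series:
    - {"xyz": [0,0,0],"twist": 0,"claw": -0.9}
    - {"xyz": [0,0,0],"twist": 0,"claw": -0.9}

```text
time: 11.32
tool_pos: [526.4, -46.3, 29.6]
tool_rot: [0.707, 0.707, 0.0, 0.0]
ft_force: [-0.0, -0.5, -2.1]
gripper_width: 11.8
grip_force: 39.3
```

Request:
jog_arm:
  series:
    - {"xyz": [0,0,2],"twist": 0,"claw": -0.9}
    - {"xyz": [0,0,2],"twist": 0,"claw": 0}
    - {"xyz": [0,0,2],"twist": 0,"claw": 0}
    - {"xyz": [0,0,2],"twist": 0,"claw": 0}
    - {"xyz": [0,0,-25],"twist": 0,"claw": 0}

```text
time: 11.73
tool_pos: [523.1, -46.7, 51.4]
tool_rot: [0.707, 0.707, -0.002, -0.003]
ft_force: [-0.6, -0.4, -0.6]
gripper_width: 42.7
grip_force: 0.0
```

Request:
jog_arm:
  series:
    - {"xyz": [0,0,-35],"twist": 0,"claw": 0}
    - {"xyz": [25,0,-65],"twist": 0,"claw": 0}
    - {"xyz": [60,0,-65],"twist": 0,"claw": 0}
    - {"xyz": [98,0,-65],"twist": 0,"claw": 0}
    - {"xyz": [135,0,-65],"twist": 0,"claw": 0}

```text
time: 12.15
tool_pos: [526.6, 89.2, 120.7]
tool_rot: [0.708, 0.707, 0.001, 0.001]
ft_force: [1.2, -0.0, 0.2]
gripper_width: 42.9
grip_force: 0.0
```

Request:
jog_arm:
  series:
    - {"xyz": [38,0,0],"twist": 0,"claw": 0}
    - {"xyz": [76,0,0],"twist": 0,"claw": 0}
    - {"xyz": [114,-2,0],"twist": 0,"claw": 0}
    - {"xyz": [152,-3,0],"twist": 0,"claw": 0}
    - {"xyz": [190,-4,0],"twist": 0,"claw": 0}

```text
time: 12.57
tool_pos: [521.7, 279.9, 119.7]
tool_rot: [0.707, 0.707, 0.0, 0.0]
ft_force: [1.2, -0.7, -0.0]
gripper_width: 42.5
grip_force: 0.0
```

Request:
jog_arm:
  series:
    - {"xyz": [25,0,0],"twist": 0,"claw": 0}
    - {"xyz": [34,0,0],"twist": 0,"claw": 0}
    - {"xyz": [34,0,0],"twist": 0,"claw": 0}

```text
time: 12.82
tool_pos: [522.0, 314.0, 119.5]
tool_rot: [0.706, 0.708, 0.001, 0.0]
ft_force: [-0.8, -0.1, -1.2]
gripper_width: 42.5
grip_force: 0.0
```

```bash
python3 - <<'E'
from knob import *
a=cv2.resize(w['img'][160:360,220:420,::-1],(400,400)); s=snap('side')['img'][:,:,::-1]
b=cv2.resize(s[240:420,220:400],(400,400)); cv2.imwrite('pics/g6.png',np.hstack([a,b]))
E
```

```text
[522.  314.  119.5] [7.061e-01 7.081e-01 6.000e-04 1.000e-04] 42.45464535972839
```

View pics/g6.png

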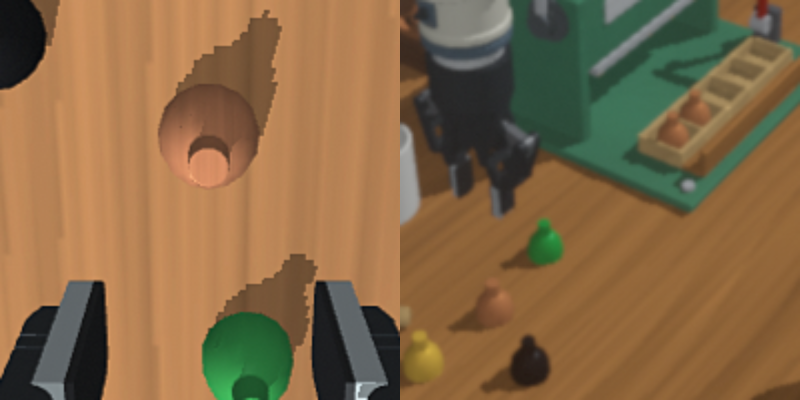

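Two bells sit in nests (side crop (675,128) and (697,103)). The third knob top is at crop (209,168), which is wrist pixel (324.5,244).

```bash
python3 - <<'E'
from h import *
w=dict(np.load('wk.npz'))
print(plane(w,324.5,243.5,42).round(1),plane(w,324.5,228,15).round(1))
E
```

```text
[522.1 311.8  42. ] [522.2 314.2  15. ]
```

Request:
jog_arm:
  series:
    - {"xyz": [-1,0,35],"twist": 0,"claw": 0}
    - {"xyz": [-1,0,70],"twist": 0,"claw": 0}
    - {"xyz": [-1,0,95],"twist": 0,"claw": 0}
    - {"xyz": [-1,0,109],"twist": 0,"claw": 0}
    - {"xyz": [-1,0,109],"twist": 0,"claw": 0}

```text
time: 13.33
tool_pos: [520.1, 308.2, 7.3]
tool_rot: [0.708, 0.706, -0.003, -0.001]
ft_force: [-0.2, -0.3, 0.8]
gripper_width: 42.4
grip_force: 0.0
```

Request:
jog_arm:
  series:
    - {"xyz": [0,0,0],"twist": 0,"claw": 0}

```text
time: 13.42
tool_pos: [522.1, 309.9, 10.2]
tool_rot: [0.708, 0.707, -0.001, -0.0]
ft_force: [0.3, 0.3, 0.5]
gripper_width: 43.0
grip_force: 0.0
```

Request:
jog_arm:
  series:
    - {"xyz": [2,0,0],"twist": 0,"claw": 0}
    - {"xyz": [2,0,0],"twist": 0,"claw": -0.9}
    - {"xyz": [2,0,0],"twist": 0,"claw": -0.9}
    - {"xyz": [2,0,0],"twist": 0,"claw": -0.9}
    - {"xyz": [2,0,0],"twist": 0,"claw": -0.9}

```text
time: 13.83
tool_pos: [522.5, 313.6, 11.6]
tool_rot: [0.707, 0.707, 0.001, 0.0]
ft_force: [-1.6, 0.1, 8.2]
gripper_width: 11.8
grip_force: 39.0
```

Request:
jog_arm:
  series:
    - {"xyz": [0,0,0],"twist": 0,"claw": -0.9}
    - {"xyz": [0,0,0],"twist": 0,"claw": -0.9}

```text
time: 14.0
tool_pos: [522.5, 313.6, 11.6]
tool_rot: [0.707, 0.707, 0.001, 0.0]
ft_force: [-2.0, 0.5, 7.4]
gripper_width: 11.4
grip_force: 39.0
```

Request:
jog_arm:
  series:
    - {"xyz": [0,0,-25],"twist": 0,"claw": -0.9}
    - {"xyz": [0,0,-55],"twist": 0,"claw": -0.9}
    - {"xyz": [0,0,-85],"twist": 0,"claw": -0.9}
    - {"xyz": [-15,0,-108],"twist": 0,"claw": -0.9}
    - {"xyz": [-45,0,-108],"twist": 0,"claw": -0.9}

```text
time: 14.42
tool_pos: [525.5, 271.6, 123.8]
tool_rot: [0.706, 0.708, 0.005, 0.002]
ft_force: [1.2, 0.8, -1.5]
gripper_width: 12.0
grip_force: 39.5
```

Request:
jog_arm:
  series:
    - {"xyz": [-38,1,0],"twist": 0,"claw": -0.9}
    - {"xyz": [-76,1,0],"twist": 0,"claw": -0.9}
    - {"xyz": [-114,1,0],"twist": 0,"claw": -0.9}
    - {"xyz": [-152,2,0],"twist": 0,"claw": -0.9}
    - {"xyz": [-190,2,0],"twist": 0,"claw": -0.9}

```text
time: 14.83
tool_pos: [523.8, 76.5, 118.7]
tool_rot: [0.707, 0.707, 0.0, 0.0]
ft_force: [1.0, -0.3, -1.8]
gripper_width: 11.9
grip_force: 39.5
```

Request:
jog_arm:
  series:
    - {"xyz": [-38,0,0],"twist": 0,"claw": -0.9}
    - {"xyz": [-76,1,0],"twist": 0,"claw": -0.9}
    - {"xyz": [-114,1,0],"twist": 0,"claw": -0.9}
    - {"xyz": [-150,2,0],"twist": 0,"claw": -0.9}
    - {"xyz": [-174,2,0],"twist": 0,"claw": -0.9}

```text
time: 15.25
tool_pos: [526.0, -98.9, 118.7]
tool_rot: [0.708, 0.707, 0.0, 0.001]
ft_force: [0.2, -0.2, -0.6]
gripper_width: 12.0
grip_force: 39.5
```

Request:
jog_arm:
  series:
    - {"xyz": [0,0,0],"twist": 0,"claw": -0.9}
    - {"xyz": [0,0,0],"twist": 0,"claw": -0.9}
    - {"xyz": [0,0,0],"twist": 0,"claw": -0.9}

```text
time: 15.5
tool_pos: [525.7, -95.6, 118.3]
tool_rot: [0.707, 0.707, 0.0, -0.0]
ft_force: [-1.6, -0.3, -0.9]
gripper_width: 11.3
grip_force: 39.5
```

Request:
jog_arm:
  series:
    - {"xyz": [0,1,30],"twist": 0,"claw": -0.9}
    - {"xyz": [0,1,55],"twist": 0,"claw": -0.9}
    - {"xyz": [0,1,72],"twist": 0,"claw": -0.9}
    - {"xyz": [0,1,81],"twist": 0,"claw": -0.9}
    - {"xyz": [0,1,86],"twist": 0,"claw": -0.9}

```text
time: 15.92
tool_pos: [526.3, -94.6, 31.0]
tool_rot: [0.706, 0.708, -0.001, -0.001]
ft_force: [-0.4, 0.5, -1.2]
gripper_width: 11.5
grip_force: 39.5
```

Request:
jog_arm:
  series:
    - {"xyz": [0,0,0],"twist": 0,"claw": -0.9}
    - {"xyz": [0,0,0],"twist": 0,"claw": -0.9}

```text
time: 16.08
tool_pos: [527.6, -95.5, 32.8]
tool_rot: [0.707, 0.707, 0.0, 0.0]
ft_force: [0.1, -0.2, -1.3]
gripper_width: 12.0
grip_force: 39.5
```

Request:
jog_arm:
  series:
    - {"xyz": [0,0,2],"twist": 0,"claw": -0.9}
    - {"xyz": [0,0,2],"twist": 0,"claw": 0}
    - {"xyz": [0,0,2],"twist": 0,"claw": 0}
    - {"xyz": [0,0,2],"twist": 0,"claw": 0}
    - {"xyz": [0,0,-25],"twist": 0,"claw": 0}

```text
time: 16.5
tool_pos: [524.1, -95.5, 54.2]
tool_rot: [0.707, 0.707, -0.002, -0.003]
ft_force: [-1.2, -0.2, -0.3]
gripper_width: 42.8
grip_force: 0.0
```

Request:
jog_arm:
  series:
    - {"xyz": [0,0,-35],"twist": 0,"claw": 0}
    - {"xyz": [0,0,-70],"twist": 0,"claw": 0}
    - {"xyz": [0,-20,-100],"twist": -0.1,"claw": 0}
    - {"xyz": [0,-50,-120],"twist": -0.22,"claw": 0}
    - {"xyz": [0,-85,-130],"twist": -0.34,"claw": 0}

```text
time: 16.92
tool_pos: [443.8, -96.5, 190.4]
tool_rot: [0.575, 0.818, 0.001, 0.003]
ft_force: [-0.6, -0.4, 0.9]
gripper_width: 42.7
grip_force: 0.0
```

Request:
jog_arm:
  series:
    - {"xyz": [0,0,0],"twist": -0.12,"claw": -1}
    - {"xyz": [0,0,0],"twist": -0.24,"claw": -1}
    - {"xyz": [0,0,0],"twist": -0.36,"claw": -1}
    - {"xyz": [0,0,0],"twist": -0.48,"claw": -1}
    - {"xyz": [0,0,0],"twist": -0.6,"claw": -1}

```text
time: 17.33
tool_pos: [442.0, -96.1, 187.7]
tool_rot: [0.308, 0.952, 0.0, 0.001]
ft_force: [0.3, 0.1, -0.1]
gripper_width: -0.4
grip_force: 0.0
```

Request:
jog_arm:
  series:
    - {"xyz": [0,0,0],"twist": -0.12,"claw": -1}
    - {"xyz": [0,0,0],"twist": -0.24,"claw": -1}
    - {"xyz": [0,0,0],"twist": -0.36,"claw": -1}
    - {"xyz": [0,0,0],"twist": -0.48,"claw": -1}
    - {"xyz": [0,0,0],"twist": -0.6,"claw": -1}

```text
time: 17.75
tool_pos: [442.0, -96.1, 187.6]
tool_rot: [0.013, 1.0, -0.0, 0.0]
ft_force: [0.4, 0.1, 0.5]
gripper_width: 0.2
grip_force: 0.0
```

```bash
python3 - <<'E'
from h import *
from scipy.spatial.transform import Rotation as Ro
s=readout.state();print(s['tool_pos'].round(1),Ro.from_quat(s['tool_rot']).as_matrix().round(3),s['gripper_width'])
w=snap('wrist'); np.savez('w7.npz',**w)
a=cv2.resize(w['img'][:,:,::-1],(400,300)); sd=snap('side')['img'][:,:,::-1]
b=cv2.resize(sd[180:330,240:440],(400,300)); cv2.imwrite('pics/g7.png',np.hstack([a,b]))
E
```

```text
[442.  -96.1 187.6] [[-1.     0.025  0.001]
 [ 0.025  1.    -0.   ]
 [-0.001 -0.    -1.   ]] 0.1626090430155179
```

View pics/g7.png

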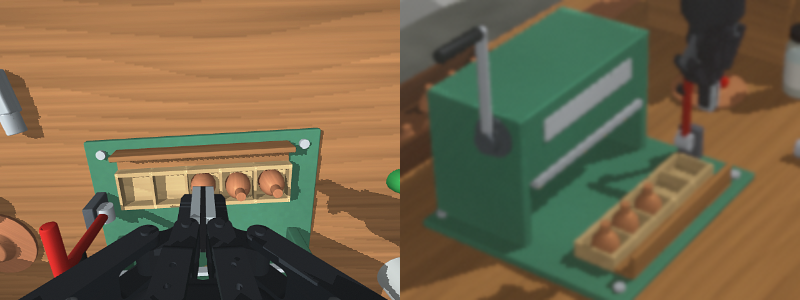

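All three bells stand in nests 1–3 (left crop (272,185), (238,185), (203,182)). Next I'll lower in front of the board and push.

Request:
jog_arm:
  series:
    - {"xyz": [0,0,38],"twist": -0.03,"claw": -1}
    - {"xyz": [0,0,76],"twist": -0.055,"claw": -1}
    - {"xyz": [0,0,114],"twist": -0.055,"claw": -1}
    - {"xyz": [0,0,145],"twist": -0.055,"claw": -1}
    - {"xyz": [0,0,165],"twist": -0.055,"claw": -1}

```text
time: 18.27
tool_pos: [440.6, -95.7, 19.8]
tool_rot: [-0.01, 1.0, 0.0, -0.001]
ft_force: [-0.3, -0.5, 0.6]
gripper_width: -0.1
grip_force: 0.0
```

Request:
jog_arm:
  series:
    - {"xyz": [0,0,2],"twist": 0,"claw": -1}
    - {"xyz": [-8,0,2],"twist": 0,"claw": -1}
    - {"xyz": [-16,0,2],"twist": 0,"claw": -1}
    - {"xyz": [-24,0,2],"twist": 0,"claw": -1}
    - {"xyz": [-32,0,2],"twist": 0,"claw": -1}

```text
time: 18.68
tool_pos: [475.1, -95.2, 21.4]
tool_rot: [-0.012, 1.0, -0.0, 0.0]
ft_force: [-3.3, 0.9, -1.2]
gripper_width: 0.4
grip_force: 1.6
```

Request:
jog_arm:
  series:
    - {"xyz": [-8,0,0],"twist": 0,"claw": -1}
    - {"xyz": [-16,0,0],"twist": 0,"claw": -1}
    - {"xyz": [-24,0,0],"twist": 0,"claw": -1}
    - {"xyz": [-32,0,0],"twist": 0,"claw": -1}
    - {"xyz": [-40,0,0],"twist": 0,"claw": -1}

```text
time: 19.1
tool_pos: [515.1, -94.2, 20.5]
tool_rot: [-0.012, 1.0, -0.0, 0.0]
ft_force: [-2.9, 0.4, 2.8]
gripper_width: -0.0
grip_force: 1.6
```

Request:
jog_arm:
  series:
    - {"xyz": [-8,0,0],"twist": 0,"claw": -1}
    - {"xyz": [-16,0,0],"twist": 0,"claw": -1}
    - {"xyz": [-24,0,0],"twist": 0,"claw": -1}
    - {"xyz": [-30,0,0],"twist": 0,"claw": -1}
    - {"xyz": [-35,0,0],"twist": 0,"claw": -1}

```text
time: 19.52
tool_pos: [549.8, -93.3, 20.1]
tool_rot: [-0.012, 1.0, 0.0, 0.0]
ft_force: [-3.3, 0.1, 2.0]
gripper_width: -0.0
grip_force: 1.5
```

Pushing at about 3 N. I'll finish gently until it meets the stop.

Request:
jog_arm:
  series:
    - {"xyz": [-4,0,0],"twist": 0,"claw": -1}
    - {"xyz": [-8,0,0],"twist": 0,"claw": -1}
    - {"xyz": [-11,0,0],"twist": 0,"claw": -1}
    - {"xyz": [-13,0,0],"twist": 0,"claw": -1}

```text
time: 19.85
tool_pos: [562.2, -93.0, 20.1]
tool_rot: [-0.012, 1.0, 0.0, -0.0]
ft_force: [-3.2, 1.7, 0.8]
gripper_width: -0.3
grip_force: 1.3
```

Request:
jog_arm:
  series:
    - {"xyz": [-2,0,0],"twist": 0,"claw": -1}
    - {"xyz": [-3,0,0],"twist": 0,"claw": -1}
    - {"xyz": [-3,0,0],"twist": 0,"claw": -1}

```text
time: 20.1
tool_pos: [563.1, -92.9, 20.0]
tool_rot: [-0.012, 1.0, 0.0, -0.002]
ft_force: [-7.3, 0.4, 4.6]
gripper_width: 0.0
grip_force: 3.6
```

Request:
jog_arm:
  series:
    - {"xyz": [-2,0,0],"twist": 0,"claw": -1}
    - {"xyz": [-3,0,0],"twist": 0,"claw": -1}
    - {"xyz": [-3,0,0],"twist": 0,"claw": -1}
    - {"xyz": [-3,0,0],"twist": 0,"claw": -1}

```text
time: 20.43
tool_pos: [563.1, -92.8, 19.7]
tool_rot: [-0.012, 1.0, 0.0, -0.005]
ft_force: [-15.5, -0.6, 11.8]
gripper_width: 0.1
grip_force: 7.7
```

```bash
python3 - <<'E'
from h import *
ex=np.array([.99955,.030]);ey=np.array([-.030,.99955]);o=np.array([456.5,-97.7])+165*ex
def red(c,lo=0):
    h=cv2.cvtColor(c['img'],cv2.COLOR_RGB2HSV)
    m=(((h[:,:,0]<5)|(h[:,:,0]>175))&(h[:,:,1]>200)&(h[:,:,2]>90)).astype(np.uint8)
    n,l,st,ce=cv2.connectedComponentsWithStats(m)
    return m,st,l
for n in ('side','scene'):
    c=snap(n); np.savez(n+'c.npz',**c); m,st,l=red(c)
    for i in range(1,len(st)):
        if st[i,4]>25:
            print(n,st[i])
# handle end points predicted: hinge y unknown; use w1
c=dict(np.load('w1.npz'))
for u in (327,376): print('w1 handle',plane(c,u,406 if u<350 else 405,152).round(1))
for n,z in (('lever end/handle R',320),): print(n)
E
```

```text
side [383 214  21   9  99]
scene [263 302  22   9  82]
scene [  71  447  107   33 2324]
w1 handle [ 501.9 -249.5  152. ]
w1 handle [ 559.5 -248.2  152. ]
lever end/handle R
```

```bash
cat >> h.py <<'E'
def tri(*cs):
    A=np.zeros((3,3));b=np.zeros(3)
    for c,u,v in cs:
        d=rot(c)@np.array([(u-c['cx'])/c['fx'],-(v-c['cy'])/c['fy'],-1]);d/=np.linalg.norm(d)
        P=np.eye(3)-np.outer(d,d);A+=P;b+=P@np.array(c['xyz'],float)
    return np.linalg.solve(A,b)
def blob(c,f,roi):
    h=cv2.cvtColor(c['img'],cv2.COLOR_RGB2HSV);m=np.zeros(h.shape[:2],np.uint8);x0,y0,x1,y1=roi
    m[y0:y1,x0:x1]=f(h.astype(int))[y0:y1,x0:x1];return m
red=lambda h:((h[:,:,0]<5)|(h[:,:,0]>175))&(h[:,:,1]>180)&(h[:,:,2]>70)
E
python3 - <<'E'
from h import *
s=dict(np.load('sidec.npz'));c=dict(np.load('scenec.npz'))
for n,k,roi in (('side',s,(360,200,420,280)),('scene',c,(250,290,300,345))):
    m=blob(k,red,roi); ys,xs=np.nonzero(m)
    print(n,[(y,xs[ys==y].min(),xs[ys==y].max()) for y in np.unique(ys)])
print(tri((s,393.5,218),(c,274,306.5)).round(1))
# prediction check
ex=np.array([.99955,.030]);ey=np.array([-.030,.99955])
# lever black handle in side
h=cv2.cvtColor(s['img'],cv2.COLOR_RGB2HSV)
for n,k,roi in (('side',s,(230,150,300,260)),('scene',c,(320,150,370,240))):
    h=cv2.cvtColor(k['img'],cv2.COLOR_RGB2HSV)
    m=blob(k,lambda h:h[:,:,2]<45,roi); q,l,st,ce=cv2.connectedComponentsWithStats(m)
    for i in range(1,q):
        if st[i,4]>20: print(n,st[i],ce[i].round(1))
E
```

```text
side [(np.int64(214), np.int64(383), np.int64(387)), (np.int64(215), np.int64(383), np.int64(391)), (np.int64(216), np.int64(383), np.int64(394)), (np.int64(217), np.int64(382), np.int64(395)), (np.int64(218), np.int64(382), np.int64(401)), (np.int64(219), np.int64(382), np.int64(403)), (np.int64(220), np.int64(382), np.int64(403)), (np.int64(221), np.int64(382), np.int64(403)), (np.int64(222), np.int64(382), np.int64(402)), (np.int64(223), np.int64(382), np.int64(385)), (np.int64(224), np.int64(382), np.int64(385)), (np.int64(225), np.int64(383), np.int64(385)), (np.int64(226), np.int64(383), np.int64(384)), (np.int64(227), np.int64(383), np.int64(384)), (np.int64(228), np.int64(382), np.int64(384)), (np.int64(229), np.int64(382), np.int64(384)), (np.int64(230), np.int64(382), np.int64(384)), (np.int64(231), np.int64(382), np.int64(384)), (np.int64(232), np.int64(382), np.int64(384)), (np.int64(233), np.int64(382), np.int64(384)), (np.int64(234), np.int64(382), np.int64(384)), (np.int64(235), np.int64(382), np.int64(384)), (np.int64(236), np.int64(382), np.int64(383)), (np.int64(237
[... 1096 characters left out ...]
t64(284), np.int64(284)), (np.int64(317), np.int64(284), np.int64(284)), (np.int64(318), np.int64(284), np.int64(286)), (np.int64(319), np.int64(284), np.int64(286)), (np.int64(320), np.int64(284), np.int64(286)), (np.int64(321), np.int64(284), np.int64(286)), (np.int64(322), np.int64(284), np.int64(286)), (np.int64(323), np.int64(284), np.int64(286)), (np.int64(324), np.int64(284), np.int64(286)), (np.int64(325), np.int64(284), np.int64(286)), (np.int64(326), np.int64(285), np.int64(287)), (np.int64(327), np.int64(285), np.int64(287)), (np.int64(328), np.int64(285), np.int64(287)), (np.int64(329), np.int64(285), np.int64(286))]
[ 532.8 -249.9  154.4]
side [258 201  19  10  41] [265.  206.3]
```

Tray is hard against its stop: the force rises with no motion. Next the clamp: back off, rise, and move over the handle at about (530,-250,153).

Request:
jog_arm:
  series:
    - {"xyz": [15,0,0],"twist": 0,"claw": -1}
    - {"xyz": [41,0,-10],"twist": 0,"claw": -0.5}
    - {"xyz": [41,0,-50],"twist": 0,"claw": 0}
    - {"xyz": [41,0,-90],"twist": 0,"claw": 0}
    - {"xyz": [41,0,-130],"twist": 0,"claw": 0.5}

```text
time: 20.95
tool_pos: [526.9, -94.2, 151.6]
tool_rot: [-0.012, 1.0, -0.0, 0.0]
ft_force: [0.9, 0.2, 1.1]
gripper_width: 48.1
grip_force: 0.0
```

Request:
jog_arm:
  series:
    - {"xyz": [0,0,-38],"twist": 0,"claw": 0.5}
    - {"xyz": [0,0,-75],"twist": 0,"claw": 0.5}
    - {"xyz": [0,-25,-100],"twist": 0,"claw": 0.5}
    - {"xyz": [0,-65,-100],"twist": 0,"claw": 0.5}
    - {"xyz": [0,-105,-100],"twist": 0,"claw": 0.5}

```text
time: 21.37
tool_pos: [531.7, -200.3, 253.6]
tool_rot: [-0.013, 1.0, -0.002, 0.004]
ft_force: [0.4, -0.2, -0.2]
gripper_width: 63.9
grip_force: 0.0
```

Request:
jog_arm:
  series:
    - {"xyz": [0,-35,0],"twist": 0,"claw": 0.5}
    - {"xyz": [0,-52,0],"twist": 0,"claw": 0.5}
    - {"xyz": [0,-52,0],"twist": 0,"claw": 0.5}
    - {"xyz": [0,-52,0],"twist": 0,"claw": 0.5}

```text
time: 21.7
tool_pos: [531.0, -251.9, 250.3]
tool_rot: [-0.011, 1.0, -0.0, 0.001]
ft_force: [-0.9, 1.3, -0.3]
gripper_width: 63.8
grip_force: 0.0
```

```bash
python3 - <<'E'
from h import *
s=readout.state();print(s['tool_pos'].round(1),s['gripper_width'])
w=snap('wrist'); m=blob(w,red,(0,0,640,480)); q,l,st,ce=cv2.connectedComponentsWithStats(m)
for i in range(1,q):
    if st[i,4]>80: print(st[i],ce[i].round(1)); ys,xs=np.nonzero(l==i); 
for y in range(0,480,12):
    xs=np.nonzero(m[y])[0]
    if len(xs): print(y,xs.min(),xs.max(),plane(w,xs.mean(),y,153).round(1))
E
```

```text
[ 531.  -251.9  250.3] 63.831656332522634
[ 322  186   22   92 1856] [332.5 230.4]
192 322 343 [ 503.3 -245.6  153. ]
204 322 343 [ 511.8 -245.9  153. ]
216 322 343 [ 520.5 -245.7  153. ]
228 322 342 [ 529.3 -245.8  153. ]
240 323 343 [ 538.3 -244.8  153. ]
252 323 342 [ 547.5 -244.9  153. ]
264 323 342 [ 556.9 -244.6  153. ]
276 328 338 [ 566.5 -244.   153. ]
```

Request:
jog_arm:
  series:
    - {"xyz": [4,5,38],"twist": 0,"claw": 0.5}
    - {"xyz": [4,5,75],"twist": 0,"claw": 0.5}
    - {"xyz": [4,5,105],"twist": 0,"claw": 0.5}
    - {"xyz": [4,5,125],"twist": 0,"claw": 0.5}
    - {"xyz": [4,5,125],"twist": 0,"claw": 0.5}
  force: 30

```text
time: 22.17
tool_pos: [524.0, -243.1, 121.1]
tool_rot: [-0.013, 1.0, 0.002, -0.003]
ft_force: [-0.5, 0.1, -0.7]
gripper_width: 63.8
grip_force: 0.0
```

Request:
jog_arm:
  series:
    - {"xyz": [0,0,0],"twist": 0,"claw": -0.8}
    - {"xyz": [0,0,0],"twist": 0,"claw": -0.8}
    - {"xyz": [0,0,0],"twist": 0,"claw": -0.8}
    - {"xyz": [0,0,0],"twist": 0,"claw": -0.8}
    - {"xyz": [0,0,0],"twist": 0,"claw": -0.8}

```text
time: 22.58
tool_pos: [527.8, -246.3, 127.1]
tool_rot: [-0.012, 1.0, -0.001, 0.001]
ft_force: [-0.4, 1.9, 6.4]
gripper_width: 14.5
grip_force: 29.2
```

Request:
jog_arm:
  series:
    - {"xyz": [0,0,0],"twist": 0,"claw": -0.8}
    - {"xyz": [0,0,0],"twist": 0,"claw": -0.8}

```text
time: 22.75
tool_pos: [527.8, -246.4, 127.1]
tool_rot: [-0.012, 1.0, -0.001, 0.001]
ft_force: [0.0, 1.4, 7.7]
gripper_width: 15.3
grip_force: 29.3
```

Request:
jog_arm:
  series:
    - {"xyz": [0,16,-3],"twist": 0,"claw": -0.8}
    - {"xyz": [0,33,-3],"twist": 0,"claw": -0.8}
    - {"xyz": [0,49,-1],"twist": 0,"claw": -0.8}
    - {"xyz": [0,65,3],"twist": 0,"claw": -0.8}
    - {"xyz": [0,80,10],"twist": 0,"claw": -0.8}

```text
time: 23.17
tool_pos: [524.4, -166.0, 115.0]
tool_rot: [-0.012, 1.0, -0.0, -0.0]
ft_force: [0.5, -0.6, 0.8]
gripper_width: 8.5
grip_force: 0.3
```

Request:
jog_arm:
  series:
    - {"xyz": [0,0,0],"twist": 0,"claw": -0.8}
    - {"xyz": [0,0,0],"twist": 0,"claw": -0.8}

```text
time: 23.33
tool_pos: [524.9, -165.8, 115.6]
tool_rot: [-0.013, 1.0, -0.0, 0.0]
ft_force: [0.5, 0.5, 0.5]
gripper_width: 8.7
grip_force: 0.0
```

```bash
cat > clamp.py <<'E'
from h import *
s=snap('side');c=snap('scene');w=snap('wrist')
print(readout.state()['tool_pos'].round(1))
def ends(k,roi):
    m=blob(k,red,roi); ys,xs=np.nonzero(m); 
    return (len(xs),xs.min(),xs.max(),ys.min(),ys.max(),round(xs.mean(),1),round(ys.mean(),1)) if len(xs) else None, m
for n,k,roi in (('side',s,(340,190,440,320)),('scene',c,(240,250,320,345)),('wrist',w,(0,0,640,480))):
    r,m=ends(k,roi); print(n,r)
    if n!='wrist':
        ys,xs=np.nonzero(m); print([(y,xs[ys==y].min(),xs[ys==y].max()) for y in np.unique(ys)][::2].__repr__().replace('np.int64',''))
    else:
        for y in range(0,480,14):
            xs=np.nonzero(m[y])[0]
            if len(xs): print(y,xs.min(),xs.max())
E
python3 clamp.py
```

```text
[ 525.5 -166.9  116.1]
side (110, np.int64(368), np.int64(389), np.int64(235), np.int64(249), np.float64(378.0), np.float64(241.3))
[((235), (369), (372)), ((237), (368), (372)), ((239), (369), (384)), ((241), (372), (388)), ((243), (374), (388)), ((245), (376), (379)), ((247), (378), (380)), ((249), (380), (380))]
scene (186, np.int64(271), np.int64(292), np.int64(288), np.int64(327), np.float64(286.0), np.float64(303.0))
[((288), (272), (274)), ((290), (272), (288)), ((292), (273), (292)), ((294), (285), (292)), ((296), (290), (292)), ((298), (289), (292)), ((300), (289), (292)), ((302), (289), (290)), ((304), (289), (289)), ((306), (288), (290)), ((308), (288), (291)), ((310), (288), (290)), ((312), (287), (290)), ((314), (287), (290)), ((316), (287), (289)), ((318), (287), (289)), ((320), (286), (289)), ((322), (286), (289)), ((324), (286), (288)), ((326), (285), (288))]
wrist (5330, np.int64(209), np.int64(336), np.int64(241), np.int64(378), np.float64(296.0), np.float64(303.9))
252 300 335
266 300 335
280 301 335
294 209 336
308 222 334
322 240 334
336 259 334
350 314 334
364 313 335
378 316 323
```

```bash
python3 - <<'E'
from h import *
s=read_camera('side');c=read_camera('scene')
print(tri((s,378.5,239.5),(c,281,291)).round(1),tri((s,388,242),(c,272,289)).round(1))
for a in (.35,.45,.55,.65,.75):
    P=[527,-219.2+110*np.sin(a),45+110*np.cos(a)]; print(a,np.round(P,0),np.round(proj(s,P),1),np.round(proj(c,P),1))
w=read_camera('wrist'); print(np.round(proj(w,[525,-166.9,116]),1),np.round(proj(w,[525,-166.9,136]),1))
for a in (.35,.45,.55,.65): print(np.round(proj(w,[500,-219.2+110*np.sin(a),45+110*np.cos(a)]),0))
E
```

```text
[ 527.7 -169.   126.6] [ 500.2 -169.8  128.3]
0.35 [ 527. -181.  148.] [381.8 230.7] [279.4 288.9]
0.45 [ 527. -171.  144.] [379.7 233.6] [280.5 287.3]
0.55 [ 527. -162.  139.] [377.7 236.9] [281.6 286.1]
0.65 [ 527. -153.  133.] [375.8 240.3] [282.6 285.3]
0.75 [ 527. -144.  125.] [374.  243.9] [283.6 284.8]
[322.5 292.5] [322.3 314.1]
[284. 271.]
[312. 267.]
[337. 262.]
[358. 257.]
```

```bash
python3 - <<'E'
from h import *
c=dict(np.load('w1.npz')); print('hinge w1',plane(c,366,350,45).round(1),plane(c,366,350,55).round(1))
m=blob(c,red,(320,335,400,420)); ys,xs=np.nonzero(m); print([(int(y),int(xs[ys==y].min()),int(xs[ys==y].max())) for y in np.unique(ys)][::4])
s=dict(np.load('sidec.npz')); k=dict(np.load('scenec.npz'))
print('bar low', tri((s,382,246),(k,286,329)).round(1), 'bar top',tri((s,384,218),(k,284.3,308)).round(1))
w=read_camera('wrist'); m=blob(w,red,(0,0,640,480)); cv2.imwrite('m.png',m*255)
ys,xs=np.nonzero(m); print([(int(y),int(xs[ys==y].min()),int(xs[ys==y].max())) for y in np.unique(ys)][::6], [plane(w,317,y,127).round() for y in (252,275)])
s=read_camera('side');k=read_camera('scene'); print(tri((s,380,249),(k,287,326)).round(1))
for hy in (-219,-230,-243):
  print(hy,np.round(proj(s,[561,hy,45]),1),np.round(proj(k,[561,hy,45]),1),np.round(proj(w,[561,hy,45]),1))
E
```

```text
hinge w1 [ 558.9 -247.4   45. ] [ 557.6 -240.4   55. ]
[(348, 366, 369), (352, 364, 371), (356, 364, 373), (360, 365, 373), (364, 365, 374), (368, 366, 374), (372, 366, 375), (376, 367, 376), (380, 368, 372), (384, 368, 373), (388, 369, 378), (392, 369, 379), (396, 371, 380), (400, 326, 380), (404, 325, 381), (408, 326, 381), (412, 326, 376)]
bar low [ 560.7 -243.    57.5] bar top [ 559.4 -243.9  148.7]
[(242, 310, 325), (248, 301, 334), (254, 300, 335), (260, 300, 335), (266, 300, 335), (272, 300, 335), (278, 301, 335), (284, 301, 335), (290, 211, 335), (296, 209, 336), (302, 212, 334), (308, 220, 334), (314, 228, 334), (320, 236, 334), (326, 244, 334), (332, 252, 334), (338, 260, 334), (344, 314, 334), (350, 314, 334), (356, 314, 335), (362, 313, 335), (368, 313, 333), (374, 313, 330)] [array([ 500., -170.,  127.]), array([ 511., -169.,  127.])]
[ 559.5 -230.2   54.4]
-219 [377.5 253.4] [288.8 325. ] [244.6 290.9]
-230 [379.5 251.7] [287.8 328.1] [228.3 290.5]
-243 [382.  249.7] [286.5 331.7] [209.  290.1]
```

The hinge is really at y≈-243 and the bar started upright. The handle is now at (528,-169,127), about 0.74 rad past upright. I'll re-grip deeper and follow the correct arc.

Request:
jog_arm:
  series:
    - {"xyz": [0,0,-10],"twist": 0,"claw": 0.3}
    - {"xyz": [0,-2,-10],"twist": 0,"claw": 0.3}
    - {"xyz": [0,-2,-10],"twist": 0,"claw": 0.3}
    - {"xyz": [0,-2,5],"twist": 0,"claw": 0.3}
    - {"xyz": [0,-2,22],"twist": 0,"claw": 0.3}
  force: 60

```text
time: 24.2
tool_pos: [526.0, -168.5, 94.2]
tool_rot: [-0.012, 1.0, -0.001, 0.002]
ft_force: [0.5, -0.6, 0.6]
gripper_width: 55.1
grip_force: 0.0
```

Request:
jog_arm:
  series:
    - {"xyz": [0,0,0],"twist": 0,"claw": 0.3}
    - {"xyz": [0,0,0],"twist": 0,"claw": -0.8}
    - {"xyz": [0,0,0],"twist": 0,"claw": -0.8}
    - {"xyz": [0,0,0],"twist": 0,"claw": -0.8}
    - {"xyz": [0,0,0],"twist": 0,"claw": -0.8}

```text
time: 24.62
tool_pos: [525.4, -168.2, 94.2]
tool_rot: [-0.012, 1.0, -0.0, 0.001]
ft_force: [-0.7, -0.2, 1.4]
gripper_width: 13.9
grip_force: 58.5
```

Request:
jog_arm:
  series:
    - {"xyz": [0,0,0],"twist": 0,"claw": -0.8}
    - {"xyz": [0,0,0],"twist": 0,"claw": -0.8}

```text
time: 24.78
tool_pos: [525.4, -168.1, 94.1]
tool_rot: [-0.012, 1.0, -0.0, 0.001]
ft_force: [-0.1, 1.5, 5.2]
gripper_width: 13.8
grip_force: 58.8
```

Request:
jog_arm:
  series:
    - {"xyz": [0,6,6],"twist": 0,"claw": -0.8}
    - {"xyz": [0,11,12],"twist": 0,"claw": -0.8}
    - {"xyz": [0,16,19],"twist": 0,"claw": -0.8}
    - {"xyz": [0,20,25.5],"twist": 0,"claw": -0.8}
    - {"xyz": [0,24,33],"twist": 0,"claw": -0.8}

```text
time: 25.2
tool_pos: [524.6, -144.5, 59.9]
tool_rot: [-0.012, 1.0, -0.001, 0.001]
ft_force: [0.2, -9.7, -0.5]
gripper_width: 13.8
grip_force: 62.4
```

Request:
jog_arm:
  series:
    - {"xyz": [0,3,7],"twist": 0,"claw": -0.8}
    - {"xyz": [0,6,15],"twist": 0,"claw": -0.8}
    - {"xyz": [0,8,23],"twist": 0,"claw": -0.8}
    - {"xyz": [0,9.5,31],"twist": 0,"claw": -0.8}
    - {"xyz": [0,10.5,39],"twist": 0,"claw": -0.8}

```text
time: 25.62
tool_pos: [524.2, -133.6, 20.6]
tool_rot: [-0.012, 1.0, -0.0, 0.0]
ft_force: [1.0, -5.5, 2.2]
gripper_width: 13.4
grip_force: 65.4
```

Request:
jog_arm:
  series:
    - {"xyz": [0,0,3],"twist": 0,"claw": -0.8}
    - {"xyz": [0,0,6],"twist": 0,"claw": -0.8}
    - {"xyz": [0,0,6],"twist": 0,"claw": -0.8}

```text
time: 25.87
tool_pos: [524.1, -133.3, 14.7]
tool_rot: [-0.012, 1.0, 0.0, 0.0]
ft_force: [1.3, -0.3, 2.0]
gripper_width: 13.7
grip_force: 65.7
```

Request:
jog_arm:
  series:
    - {"xyz": [0,0,2],"twist": 0,"claw": -0.8}
    - {"xyz": [0,0,3],"twist": 0,"claw": -0.8}
    - {"xyz": [0,0,3],"twist": 0,"claw": -0.8}

```text
time: 26.12
tool_pos: [524.2, -133.3, 12.5]
tool_rot: [-0.012, 1.0, 0.0, 0.0]
ft_force: [0.0, 0.1, 4.2]
gripper_width: 13.5
grip_force: 65.9
```

Request:
jog_arm:
  series:
    - {"xyz": [0,0,2],"twist": 0,"claw": -0.8}
    - {"xyz": [0,0,3],"twist": 0,"claw": -0.8}
    - {"xyz": [0,0,3],"twist": 0,"claw": -0.8}

```text
time: 26.37
tool_pos: [524.1, -133.1, 9.1]
tool_rot: [-0.012, 1.0, 0.0, 0.0]
ft_force: [3.0, 2.9, 0.9]
gripper_width: 13.6
grip_force: 66.6
```

```bash
python3 clamp.py | cut -c1-400; python3 - <<'E'
from h import *
s=read_camera('side');c=read_camera('scene')
for P in ([561,-133,45],[561,-190,45],[500,-133,45],[528,-133,45]): print(P,np.round(proj(s,P),1),np.round(proj(c,P),1))
E
```

```text
[ 524.1 -133.1    9.1]
side (44, np.int64(360), np.int64(381), np.int64(261), np.int64(275), np.float64(372.2), np.float64(271.2))
[((261), (369), (369)), ((268), (361), (364)), ((270), (362), (376)), ((272), (375), (380)), ((274), (375), (380))]
scene (89, np.int64(287), np.int64(295), np.int64(300), np.int64(326), np.float64(291.1), np.float64(311.7))
[((300), (289), (294)), ((302), (289), (295)), ((304), (293), (295)), ((306), (293), (295)), ((308), (292), (292)), ((310), (292), (293)), ((312), (291), (293)), ((314), (290), (292)), ((316), (290), (292)), ((318), (289), (291)), ((320), (288), (290)), ((322), (288), (290)), ((324), (287), (289)), ((326), (287), (289))]
wrist (8352, np.int64(70), np.int64(345), np.int64(264), np.int64(423), np.float64(267.8), np.float64(359.0))
266 310 338
280 303 344
294 303 344
308 303 345
322 306 343
336 306 342
350 307 342
364 307 342
378 306 343
392 83 343
406 73 344
420 72 334
[561, -133, 45] [360.5 267.1] [296.8 302.4]
[561, -190, 45] [371.9 257.9] [291.6 317.2]
[500, -133, 45] [379.5 274.4] [277.2 298.8]
[528, -133, 45] [370.7 271. ] [286.2 300.4]
```

Request:
jog_arm:
  series:
    - {"xyz": [0,0,2],"twist": 0,"claw": -0.8}
    - {"xyz": [0,0,3],"twist": 0,"claw": -0.8}
    - {"xyz": [0,0,3],"twist": 0,"claw": -0.8}

```text
time: 26.87
tool_pos: [524.2, -133.2, 8.0]
tool_rot: [-0.012, 1.0, 0.0, 0.0]
ft_force: [-3.4, 6.7, 23.8]
gripper_width: 13.8
grip_force: 69.1
```

Request:
jog_arm:
  series:
    - {"xyz": [0,0,2],"twist": 0,"claw": -0.8}
    - {"xyz": [0,0,3],"twist": 0,"claw": -0.8}
    - {"xyz": [0,0,3],"twist": 0,"claw": -0.8}

```text
time: 27.12
tool_pos: [524.3, -133.2, 7.5]
tool_rot: [-0.012, 1.0, 0.0, 0.0]
ft_force: [-12.0, 8.4, 53.8]
gripper_width: 13.8
grip_force: 72.4
```

Request:
jog_arm:
  series:
    - {"xyz": [0,0,-5],"twist": 0,"claw": -0.8}
    - {"xyz": [0,0,-8],"twist": 0,"claw": -0.3}
    - {"xyz": [0,0,-8],"twist": 0,"claw": 0.1}
    - {"xyz": [0,0,-8],"twist": 0,"claw": 0.1}
    - {"xyz": [0,0,-25],"twist": 0,"claw": 0.1}

```text
time: 27.53
tool_pos: [521.1, -133.0, 25.4]
tool_rot: [-0.012, 1.0, 0.001, -0.003]
ft_force: [-0.6, -0.5, -0.1]
gripper_width: 46.9
grip_force: 0.0
```

Request:
jog_arm:
  series:
    - {"xyz": [0,0,-30],"twist": 0,"claw": 0.1}
    - {"xyz": [0,0,-70],"twist": 0,"claw": 0.1}
    - {"xyz": [0,0,-110],"twist": 0,"claw": 0.1}
    - {"xyz": [0,0,-150],"twist": 0,"claw": 0.1}
    - {"xyz": [0,0,-190],"twist": 0,"claw": 0.1}

```text
time: 27.95
tool_pos: [522.9, -133.5, 219.0]
tool_rot: [-0.012, 1.0, 0.0, -0.001]
ft_force: [-0.1, -0.1, 0.2]
gripper_width: 46.9
grip_force: 0.0
```

```bash
python3 clamp.py | grep -v '^\[(' ; python3 - <<'E'
from h import *
s=snap('side');c=snap('scene')
m=blob(s,red,(340,240,440,300)); ys,xs=np.nonzero(m); print([(int(y),int(xs[ys==y].min()),int(xs[ys==y].max())) for y in np.unique(ys)])
m=blob(c,red,(250,280,310,345)); ys,xs=np.nonzero(m); print([(int(y),int(xs[ys==y].min()),int(xs[ys==y].max())) for y in np.unique(ys)])
print('lever mid',tri((s,269,202),(c,347.2,184.5)).round(1), plane(s,269,202,320).round(1),plane(c,347.2,184.5,320).round(1))
for n,k,roi in (('side',s,(235,170,310,230)),('scene',c,(325,165,365,205))):
    m=blob(k,lambda h:h[:,:,2]<60,roi); q,l,st,ce=cv2.connectedComponentsWithStats(m)
    for i in range(1,q):
        if st[i,4]>15: print(n,st[i],ce[i].round(1))
E
```

```text
[ 525.6 -134.2  220.8]
side (179, np.int64(361), np.int64(381), np.int64(251), np.int64(275), np.float64(370.9), np.float64(264.4))
scene (157, np.int64(276), np.int64(296), np.int64(297), np.int64(326), np.float64(288.0), np.float64(306.5))
wrist (2484, np.int64(218), np.int64(335), np.int64(166), np.int64(238), np.float64(294.7), np.float64(217.8))
168 319 334
182 319 334
196 319 334
210 319 334
224 319 334
238 221 329
[(251, 379, 380), (252, 377, 380), (253, 376, 380), (254, 375, 380), (255, 373, 379), (256, 372, 377), (257, 371, 376), (258, 370, 375), (259, 369, 374), (260, 368, 373), (261, 366, 372), (262, 364, 370), (263, 363, 369), (264, 362, 368), (265, 361, 367), (266, 361, 367), (267, 361, 369), (268, 361, 370), (269, 361, 374), (270, 364, 376), (271, 368, 379), (272, 371, 380), (273, 373, 381), (274, 376, 380), (275, 379, 379)]
[(297, 277, 281), (298, 276, 288), (299, 276, 294), (300, 277, 296), (301, 279, 296), (302, 286, 296), (303, 292, 296), (304, 293, 295), (305, 293, 295), (306, 293, 295), (307, 292, 293), (308, 292, 292), (309, 292, 292), (310, 291, 293), (311, 291, 293), (312, 291, 293), (313, 291, 293), (314, 290, 292), (315, 290, 292), (316, 290, 292), (317, 289, 291), (318, 289, 291), (319, 289, 291), (320, 288, 291), (321, 288, 290), (322, 288, 290), (323, 287, 290), (324, 287, 289), (325, 287, 289), (326, 287, 289)]
lever mid [654.3 110.7 320.1] [653.4 110.7 320. ] [654.8 111.6 320. ]
side [257 194  24  18 189] [268.4 202.6]
```

The clamp is down: handle end at side (380,273) and scene (277,298), matching the level pose. Lever grip triangulates to (654,111,320). I'll rise and turn back.

Request:
jog_arm:
  series:
    - {"xyz": [0,0,-38],"twist": 0.12,"claw": 0.5}
    - {"xyz": [0,0,-76],"twist": 0.24,"claw": 0.5}
    - {"xyz": [0,0,-114],"twist": 0.36,"claw": 0.5}
    - {"xyz": [0,0,-152],"twist": 0.48,"claw": 0.5}
    - {"xyz": [0,0,-185],"twist": 0.6,"claw": 0.5}

```text
time: 28.62
tool_pos: [523.4, -133.5, 402.9]
tool_rot: [0.287, 0.958, -0.0, -0.002]
ft_force: [0.2, -0.5, 0.2]
gripper_width: 64.0
grip_force: 0.0
```

Request:
jog_arm:
  series:
    - {"xyz": [0,0,0],"twist": 0.12,"claw": 0.5}
    - {"xyz": [0,0,0],"twist": 0.24,"claw": 0.5}
    - {"xyz": [0,0,0],"twist": 0.36,"claw": 0.5}
    - {"xyz": [0,0,0],"twist": 0.48,"claw": 0.5}
    - {"xyz": [0,0,0],"twist": 0.6,"claw": 0.5}

```text
time: 29.03
tool_pos: [523.2, -133.4, 400.1]
tool_rot: [0.557, 0.83, -0.001, -0.003]
ft_force: [0.5, 0.4, 0.4]
gripper_width: 64.0
grip_force: 0.0
```

Request:
jog_arm:
  series:
    - {"xyz": [0,0,0],"twist": 0.12,"claw": 0.5}
    - {"xyz": [0,0,0],"twist": 0.24,"claw": 0.5}
    - {"xyz": [0,0,0],"twist": 0.37,"claw": 0.5}
    - {"xyz": [0,0,0],"twist": 0.37,"claw": 0.5}

```text
time: 29.37
tool_pos: [523.3, -133.4, 400.2]
tool_rot: [0.7, 0.714, -0.001, -0.002]
ft_force: [0.5, -0.1, -1.1]
gripper_width: 64.3
grip_force: 0.0
```

Request:
jog_arm:
  series:
    - {"xyz": [35,18,0],"twist": 0,"claw": 0.5}
    - {"xyz": [70,36,0],"twist": 0,"claw": 0.5}
    - {"xyz": [105,54,0],"twist": 0,"claw": 0.5}
    - {"xyz": [140,72,0],"twist": 0,"claw": 0.5}
    - {"xyz": [175,90,0],"twist": 0,"claw": 0.5}

```text
time: 29.78
tool_pos: [609.6, 45.3, 401.0]
tool_rot: [0.697, 0.717, -0.001, -0.001]
ft_force: [0.5, -0.4, 0.6]
gripper_width: 63.9
grip_force: 0.0
```

Request:
jog_arm:
  series:
    - {"xyz": [35,18,0],"twist": 0,"claw": 0.5}
    - {"xyz": [65,36,0],"twist": 0,"claw": 0.5}
    - {"xyz": [65,36,0],"twist": 0,"claw": 0.5}
    - {"xyz": [65,36,0],"twist": 0,"claw": 0.5}

```text
time: 30.12
tool_pos: [643.9, 111.2, 400.1]
tool_rot: [0.696, 0.718, -0.002, -0.001]
ft_force: [-0.2, 0.2, 0.2]
gripper_width: 63.9
grip_force: 0.0
```

```bash
python3 - <<'E'
from h import *
from scipy.spatial.transform import Rotation as Ro
s=readout.state();print(s['tool_pos'].round(1),Ro.from_quat(s['tool_rot']).as_matrix().round(3).tolist())
w=snap('wrist'); m=blob(w,lambda h:h[:,:,2]<60,(200,0,450,330))
for v in range(150,330,10):
    xs=np.nonzero(m[v])[0]
    if len(xs):
        r=np.split(xs,np.nonzero(np.diff(xs)>1)[0]+1); print(v,[(int(a[0]),int(a[-1])) for a in r if len(a)>4])
print([np.round(proj(w,[654,y,320]),0) for y in (75,111,148)])
E
```

```text
[643.9 111.2 400.1] [[-0.031, 1.0, -0.005], [1.0, 0.031, -0.001], [-0.001, -0.005, -1.0]]
190 [(325, 351)]
200 [(325, 351)]
210 [(324, 351)]
220 [(324, 351)]
230 [(324, 351)]
240 [(322, 351)]
250 [(325, 350)]
260 [(325, 350)]
270 [(325, 349)]
280 [(325, 349)]
290 [(327, 347)]
310 [(236, 243), (405, 413)]
320 [(209, 216), (231, 244), (405, 417), (433, 440)]
[array([338., 288.]), array([340., 240.]), array([343., 185.])]
```

Request:
jog_arm:
  series:
    - {"xyz": [0,9,20],"twist": 0,"claw": 0.5}
    - {"xyz": [0,9,50],"twist": 0,"claw": 0.5}
    - {"xyz": [0,9,80],"twist": 0,"claw": 0.5}
    - {"xyz": [0,9,100],"twist": 0,"claw": 0.5}
    - {"xyz": [0,9,112],"twist": 0,"claw": 0.5}
  force: 80

```text
time: 30.58
tool_pos: [650.8, 107.9, 287.5]
tool_rot: [0.698, 0.716, -0.002, -0.002]
ft_force: [-0.5, -0.0, -0.9]
gripper_width: 64.4
grip_force: 0.0
```

Request:
jog_arm:
  series:
    - {"xyz": [0,0,0],"twist": 0,"claw": 0.5}
    - {"xyz": [0,0,0],"twist": 0,"claw": -0.2}
    - {"xyz": [0,0,0],"twist": 0,"claw": -0.7}
    - {"xyz": [0,0,0],"twist": 0,"claw": -0.7}
    - {"xyz": [0,0,0],"twist": 0,"claw": -0.7}

```text
time: 31.0
tool_pos: [652.8, 109.8, 293.1]
tool_rot: [0.698, 0.716, 0.0, 0.0]
ft_force: [-12.6, -1.7, 24.6]
gripper_width: 16.1
grip_force: 44.1
```

Request:
jog_arm:
  series:
    - {"xyz": [0,0,0],"twist": 0,"claw": -0.8}
    - {"xyz": [0,0,0],"twist": 0,"claw": -0.8}

```text
time: 31.17
tool_pos: [652.5, 109.8, 293.4]
tool_rot: [0.698, 0.716, 0.0, 0.0]
ft_force: [-5.6, -1.2, 7.1]
gripper_width: 14.9
grip_force: 78.4
```

Grip is a bit shallow. A slip here would be fatal, so I'll re-grip 8 mm deeper.

Request:
jog_arm:
  series:
    - {"xyz": [0,0,0],"twist": 0,"claw": 0}
    - {"xyz": [0,0,0],"twist": 0,"claw": 0}
    - {"xyz": [0,0,0],"twist": 0,"claw": 0}
    - {"xyz": [0,0,5],"twist": 0,"claw": 0}
    - {"xyz": [0,0,9],"twist": 0,"claw": 0}
  force: 100

```text
time: 31.58
tool_pos: [653.1, 109.9, 282.0]
tool_rot: [0.698, 0.716, 0.0, 0.0]
ft_force: [-0.1, -1.5, -0.0]
gripper_width: 42.7
grip_force: 0.0
```

Request:
jog_arm:
  series:
    - {"xyz": [0,0,0],"twist": 0,"claw": 0}
    - {"xyz": [0,0,0],"twist": 0,"claw": -0.4}
    - {"xyz": [0,0,0],"twist": 0,"claw": -0.8}
    - {"xyz": [0,0,0],"twist": 0,"claw": -0.8}
    - {"xyz": [0,0,0],"twist": 0,"claw": -0.8}

```text
time: 32.0
tool_pos: [652.4, 109.8, 282.4]
tool_rot: [0.698, 0.716, -0.0, -0.0]
ft_force: [-3.0, 0.9, 3.0]
gripper_width: 14.9
grip_force: 97.7
```

Request:
jog_arm:
  series:
    - {"xyz": [0,0,0],"twist": 0,"claw": -0.8}
    - {"xyz": [0,0,0],"twist": 0,"claw": -0.8}

```text
time: 32.17
tool_pos: [652.4, 109.8, 282.4]
tool_rot: [0.698, 0.716, -0.0, -0.0]
ft_force: [-4.7, 0.4, 3.2]
gripper_width: 15.0
grip_force: 97.9
```

Request:
jog_arm:
  series:
    - {"xyz": [0,-15,0.8],"twist": 0,"claw": -0.8}
    - {"xyz": [0,-29.8,3],"twist": 0,"claw": -0.8}
    - {"xyz": [0,-44.3,6.7],"twist": 0,"claw": -0.8}
    - {"xyz": [0,-58.4,11.8],"twist": 0,"claw": -0.8}
    - {"xyz": [0,-71.9,18.4],"twist": 0,"claw": -0.8}

```text
time: 32.58
tool_pos: [586.2, 107.7, 268.3]
tool_rot: [0.698, 0.716, 0.005, 0.005]
ft_force: [4.6, -3.9, 14.8]
gripper_width: 14.9
grip_force: 102.5
```

Request:
jog_arm:
  series:
    - {"xyz": [0,0,0],"twist": 0,"claw": -0.8}

```text
time: 32.67
tool_pos: [583.3, 107.6, 266.8]
tool_rot: [0.698, 0.716, 0.003, 0.004]
ft_force: [4.5, -3.6, 14.6]
gripper_width: 14.5
grip_force: 102.4
```

Request:
jog_arm:
  series:
    - {"xyz": [0,-12.8,7.8],"twist": 0,"claw": -0.8}
    - {"xyz": [0,-24.7,16.9],"twist": 0,"claw": -0.8}
    - {"xyz": [0,-35.7,27.1],"twist": 0,"claw": -0.8}
    - {"xyz": [0,-45.6,38.4],"twist": 0,"claw": -0.8}
    - {"xyz": [0,-54.3,50.6],"twist": 0,"claw": -0.8}

```text
time: 33.08
tool_pos: [530.4, 105.8, 216.6]
tool_rot: [0.698, 0.716, 0.003, 0.004]
ft_force: [8.4, -0.4, 4.1]
gripper_width: 14.9
grip_force: 114.2
```

Request:
jog_arm:
  series:
    - {"xyz": [0,0,0],"twist": 0,"claw": -0.8}

```text
time: 33.17
tool_pos: [528.5, 106.0, 213.5]
tool_rot: [0.698, 0.716, 0.002, 0.003]
ft_force: [6.5, -3.3, 1.6]
gripper_width: 14.8
grip_force: 115.3
```

Request:
jog_arm:
  series:
    - {"xyz": [0,-4,6],"twist": 0,"claw": -0.8}
    - {"xyz": [0,-7,12],"twist": 0,"claw": -0.8}
    - {"xyz": [0,-7,12],"twist": 0,"claw": -0.8}
    - {"xyz": [0,-7,12],"twist": 0,"claw": -0.8}

```text
time: 33.5
tool_pos: [522.7, 105.8, 203.9]
tool_rot: [0.697, 0.717, 0.002, 0.003]
ft_force: [-2.3, -5.4, 17.3]
gripper_width: 14.7
grip_force: 117.1
```

```bash
python3 - <<'E'
from h import *
t=readout.state()['tool_pos'];print(t.round(1))
s=snap('side');c=snap('scene')
x,y,z=t
for a in (.9,1.0,1.1):
    P=[653-150*np.sin(a),y+35,170+150*np.cos(a)]; print(a,np.round(P),np.round(proj(s,P),1))
# silver lever arm end & black handle end, side view
h=cv2.cvtColor(s['img'],cv2.COLOR_RGB2HSV)
m=blob(s,lambda h:h[:,:,2]<60,(230,180,420,330)); cv2.imwrite('m.png',m*255)
q,l,st,ce=cv2.connectedComponentsWithStats(m)
for i in range(1,q):
    if st[i,4]>40: print(st[i],ce[i].round(1))
# silver lever arm in wrist/side: low saturation bright
m=blob(s,lambda h:(h[:,:,1]<50)&(h[:,:,2]>120),(250,190,340,300)); q,l,st,ce=cv2.connectedComponentsWithStats(m)
for i in range(1,q):
    if st[i,4]>30: print('silver',st[i],ce[i].round(1))
hin=[653,64,170]; print(np.round(proj(s,hin),1),[np.round(proj(s,[653-150*np.sin(a),66,170+150*np.cos(a)]),1) for a in (0,.9,1.,1.1)])
E
```

```text
[522.7 105.8 203.9]
0.9 [536. 141. 263.] [301.8 244.3]
1.0 [527. 141. 251.] [305.1 250.3]
1.1 [519. 141. 238.] [308.  256.3]
[ 291  184   49   73 1848] [314.7 218.2]
[279 248  16  10  60] [286.9 253.6]
silver [331 217   9   9  36] [334.9 220.6]
silver [305 246  35  32 292] [323.1 262.5]
[285.8 249. ] [array([281.9, 194.9]), array([322.4, 230.4]), array([325.6, 236.1]), array([328.3, 242. ])]
```

Request:
jog_arm:
  series:
    - {"xyz": [0,-2,3],"twist": 0,"claw": -0.8}
    - {"xyz": [0,-3,6],"twist": 0,"claw": -0.8}
    - {"xyz": [0,-3,6],"twist": 0,"claw": -0.8}
    - {"xyz": [0,-3,6],"twist": 0,"claw": -0.8}

```text
time: 33.93
tool_pos: [519.0, 104.7, 196.6]
tool_rot: [0.699, 0.715, 0.001, 0.003]
ft_force: [4.0, -11.7, 5.1]
gripper_width: 15.3
grip_force: 119.1
```

Request:
jog_arm:
  series:
    - {"xyz": [0,3,-6],"twist": 0,"claw": -0.8}
    - {"xyz": [0,6,-11.6],"twist": 0,"claw": -0.8}
    - {"xyz": [0,10,-18],"twist": 0,"claw": -0.8}
    - {"xyz": [0,15.9,-26.7],"twist": 0,"claw": -0.8}
    - {"xyz": [0,22.5,-34.8],"twist": 0,"claw": -0.8}

```text
time: 34.35
tool_pos: [542.0, 106.0, 232.0]
tool_rot: [0.698, 0.716, 0.002, 0.002]
ft_force: [3.2, 1.4, 5.7]
gripper_width: 14.8
grip_force: 111.2
```

Request:
jog_arm:
  series:
    - {"xyz": [0,0,0],"twist": 0,"claw": -0.8}

```text
time: 34.43
tool_pos: [543.6, 106.0, 233.7]
tool_rot: [0.698, 0.716, 0.003, 0.004]
ft_force: [3.5, -26.2, 11.1]
gripper_width: 15.0
grip_force: 111.1
```

Request:
jog_arm:
  series:
    - {"xyz": [0,7.1,-7.8],"twist": 0,"claw": -0.8}
    - {"xyz": [0,14.8,-15],"twist": 0,"claw": -0.8}
    - {"xyz": [0,22.9,-21.6],"twist": 0,"claw": -0.8}
    - {"xyz": [0,31.5,-27.7],"twist": 0,"claw": -0.8}
    - {"xyz": [0,40.5,-33.1],"twist": 0,"claw": -0.8}

```text
time: 34.85
tool_pos: [581.7, 107.5, 265.6]
tool_rot: [0.698, 0.716, 0.001, 0.002]
ft_force: [-4.4, 15.4, 13.0]
gripper_width: 15.1
grip_force: 104.1
```

Request:
jog_arm:
  series:
    - {"xyz": [0,9.3,-4.8],"twist": 0,"claw": -0.8}
    - {"xyz": [0,19,-9],"twist": 0,"claw": -0.8}
    - {"xyz": [0,28.9,-12.4],"twist": 0,"claw": -0.8}
    - {"xyz": [0,39,-15.2],"twist": 0,"claw": -0.8}
    - {"xyz": [0,49.3,-17.2],"twist": 0,"claw": -0.8}

```text
time: 35.27
tool_pos: [632.2, 109.2, 284.9]
tool_rot: [0.698, 0.716, 0.003, 0.003]
ft_force: [-0.8, -4.6, 22.3]
gripper_width: 15.0
grip_force: 99.3
```

Request:
jog_arm:
  series:
    - {"xyz": [0,7.4,-1],"twist": 0,"claw": -0.8}
    - {"xyz": [0,14.9,-1.6],"twist": 0,"claw": -0.8}
    - {"xyz": [0,19.4,-1.9],"twist": 0,"claw": -0.8}
    - {"xyz": [0,24,-1.9],"twist": 0,"claw": -0.8}
    - {"xyz": [0,24,-1.9],"twist": 0,"claw": -0.8}

```text
time: 35.68
tool_pos: [652.9, 109.8, 287.3]
tool_rot: [0.698, 0.716, 0.0, 0.0]
ft_force: [-14.0, -21.4, 24.5]
gripper_width: 14.3
grip_force: 99.4
```

Request:
jog_arm:
  series:
    - {"xyz": [0,0,0],"twist": 0,"claw": -0.8}
    - {"xyz": [0,0,0],"twist": 0,"claw": -0.8}

```text
time: 35.85
tool_pos: [652.9, 109.9, 287.4]
tool_rot: [0.698, 0.716, 0.001, 0.001]
ft_force: [-14.8, 1.3, 31.9]
gripper_width: 14.2
grip_force: 101.3
```

Lever is back against its stop. I'll release, rise, and verify everything.

Request:
jog_arm:
  series:
    - {"xyz": [0,0,0],"twist": 0,"claw": -0.5}
    - {"xyz": [0,0,0],"twist": 0,"claw": -0.1}
    - {"xyz": [0,0,0],"twist": 0,"claw": 0.3}
    - {"xyz": [0,0,0],"twist": 0,"claw": 0.3}
    - {"xyz": [0,0,-15],"twist": 0,"claw": 0.3}

```text
time: 36.27
tool_pos: [651.4, 109.6, 293.6]
tool_rot: [0.698, 0.716, -0.002, -0.002]
ft_force: [-0.6, -0.3, -0.7]
gripper_width: 55.8
grip_force: 0.0
```

Request:
jog_arm:
  series:
    - {"xyz": [0,0,-25],"twist": 0,"claw": 0.3}
    - {"xyz": [0,0,-55],"twist": 0,"claw": 0.3}
    - {"xyz": [0,0,-85],"twist": 0,"claw": 0.3}
    - {"xyz": [0,0,-100],"twist": 0,"claw": 0.3}
    - {"xyz": [0,0,-100],"twist": 0,"claw": 0.3}

```text
time: 36.68
tool_pos: [654.9, 110.1, 401.5]
tool_rot: [0.698, 0.716, 0.003, 0.002]
ft_force: [-0.1, -0.6, 0.6]
gripper_width: 55.5
grip_force: 0.0
```

```bash
python3 - <<'E'
from h import *
st=readout.state();print(st['time'],st['tool_pos'].round(1),st['ft_force'].round(1))
s=snap('side','end.png');c=snap('scene')
m=blob(s,lambda h:h[:,:,2]<60,(235,180,284,225)); q,l,t,ce=cv2.connectedComponentsWithStats(m)
for i in range(1,q):
    if t[i,4]>15: print('lever side',t[i],ce[i].round(1))
m=blob(s,red,(340,240,440,300)); ys,xs=np.nonzero(m); print('clamp',len(xs),xs.min(),xs.max(),ys.min(),ys.max(),xs.mean(),ys.mean())
# tray board front face: project home front edge, sample
ex=np.array([.99955,.030]);ey=np.array([-.030,.99955]);o=np.array([574.1,-93.])
h=cv2.cvtColor(s['img'],cv2.COLOR_RGB2HSV)
for y in (-60,60,110):
  for d in (-30,-15,-4,0,4,8): 
    P=list(o+ex*d+ey*y)+[46]; u,v=proj(s,P); print(y,d,h[int(round(v)),int(round(u))].tolist(),end=' ')
  print()
E
```

```text
36.6833 [654.9 110.1 401.5] [-0.1 -0.6  0.6]
lever side [257 194  24  18 169] [268.5 202.8]
clamp 179 361 380 251 275 370.89385474860336 264.3631284916201
-60 -30 [20, 81, 72] -60 -15 [3, 214, 162] -60 -4 [14, 146, 94] -60 0 [15, 149, 116] -60 4 [15, 148, 145] -60 8 [15, 141, 141] 
60 -30 [73, 109, 115] 60 -15 [15, 151, 115] 60 -4 [15, 150, 121] 60 0 [15, 153, 125] 60 4 [15, 145, 146] 60 8 [16, 138, 144] 
110 -30 [74, 108, 116] 110 -15 [15, 148, 114] 110 -4 [15, 149, 116] 110 0 [15, 152, 129] 110 4 [15, 150, 143] 110 8 [17, 129, 136]
```

```bash
python3 -c "
from rig import ticket; print(ticket.job_done())"
```

```text
the job is handed in; nothing more can be done
None
```

I handed the job in at about 37 s and the hand-in gave no verdict; three copper bells are nested, the tray is home, the clamp is down, and the lever was pulled through its stroke and eased back to rest, though the bells were last seen upright just before the tray went into the bay.

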